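# Weigh the next carton from the spring-loaded dispenser

## Task

Weigh the next carton: take only the top carton off the spring-loaded stack under the fixed scanner head, so that the next one rises into its place, and lay it gently, flat and centred on the scale's steel platform with its long side along the platform's long side. Let go of it, then press the scale's button fully down with the carton lying there. Leave the other cartons in the dispenser and do not disturb the other things on the counter.

Things in the scene. Friction and masses are not known exactly. Their poses are not given: they have to be found in the camera images.
- carton_top_centre (a point): Centre of the top carton of the stack, the one to weigh: a closed cardboard box 110 (its x) x 60 (its y) x 36 mm (its z, up), about 0.15 kg. Three equal ones lie on one another. Only the long sides (60 mm apart) are free to be gripped. Keep the fingertips above its lower edge (18 mm below this point), or the carton beneath is gripped too.
- carton_mid_centre (a point): Centre of the second carton, same size, directly below the top one. It rises by about 36 mm over about 1 s, as the top one is lifted away.
- carton_low_centre (a point): Centre of the third, lowest carton, same size; it lies on the sprung plate.
- dispenser: Grey metal carton dispenser fixed to the counter; origin at the middle of the stack, on the counter; x points to its back, away from its open front. Base plate x -80 to 90, y -65 to 65 mm. Guides 2 mm off the stack: side strips 18 mm wide at x = -40 and 40, outer faces at y = -36 and 36, up to z = 100; front and back plates at x = -59 and 59 (4 mm thick), up to z = 116 mm.
- stack (a point): Point in the dispenser's middle, 106 mm above the counter (axes as the dispenser's). At the start the underside of the top carton lies at this height or up to 10 mm above it: above the side strips, but behind the front plate's edge (10 mm above this point). So lift the carton straight up 45 to 60 mm, clear of the rising next one, then draw it out to -x.
- scanner_head (a point): Middle of the underside of the black scanner head fixed over the stack, 275 mm above the counter, axes as the dispenser's: 85 (x) x 60 (y) x 46 mm, reaching 42.5 mm to the front of this point. A mast behind the stack (14 mm wide) carries it. A gripper straight down hits it: lean the gripper back some 40 deg towards -x, the fingers pointing down and to +x.
- follower (a joint): Height of the sprung plate below the cartons above its lowest position, m (0 to 0.085). About 0 to 0.009 with three cartons, about 0.036 with two. The soft spring (41 N/m, damped) carries each carton by its weight, so that the stack's top stays at about the same height.
- scale: Flat grey counter scale fixed to the counter; origin below the centre of the platform, on the counter; x points away from the console. Steel platform 190 (x) x 150 mm (y), flat, its top at z = 42 mm. Housing x from -180 to 105, y from -80 to 80 mm. The console lies at x = -178 to -106 with a dark display and one round button.
- scale_button_top (a point): Middle of the top face of the scale's only button (28 mm across, grey, on a black housing on the console). It is pressed straight down: 6 mm of travel, 5 N when fully down, and it springs back.
- scale_button (a joint): How far the button is pressed, m: 0 released, 0.006 fully down.
- tape_roll_centre (a point): Centre of a roll of clear tape lying flat, 94 mm across, 48 mm high; a bystander.
- marker_centre (a point): A marker pen lying down, 130 mm long (x from -50 to 80), 14 mm thick; a bystander.
- parcel_centre (a point): Centre of a small parcel, 150 x 110 x 70 mm; a bystander.
- mug_centre (a point): Centre of a white mug, 80 mm across, 90 mm high; a bystander.
- stamp_centre (a point): Centre of a hand stamp, 60 x 35 mm, 76 mm high; a bystander.
- label_roll_centre (a point): Centre of a roll of labels standing on its end, 90 mm across, 60 mm high; a bystander.
Things that resemble listed ones, but are neither listed nor needed, are in the scene too. What is shaped like the part that bears carton_top_centre but pink or red is not meant.

How it is judged:
By the outcome, as a careful person would: the job done as asked, in the order asked, and still so for the second after the job is handed in, with the robot touching nothing.
It also fails if it takes over 64 s, if anything falls off the work surface, if the arm or the gripper's body presses on something with over 40 N, if the wrist force passes 120 N, or if a joint passes its speed limit or range.

## Robot

A 6-joint arm with a two-finger parallel gripper is mounted at the origin on the work surface. World frame = base frame: x ahead of the robot, y to its left, z up, the work surface at z = 0. Lengths are in m, angles in rad, forces in N, time in s.
With the tool pointing down it reaches from about 0.3 to 0.875 m from the base axis. Payload 6.4 kg.
Tool frame: the origin (TCP) lies midway between the tips of the shut fingers; the grasp point (between the pads) lies 19 mm behind it; z points along the fingers, y is the direction in which the jaws open and shut (so a half turn about z gives the same grasp; the last joint's range is limited). The gripper opens to 85 mm and grips with 20 to 120 N. Pads are 22 mm wide; open, the fingers measure 114 mm over their backs; the gripper's body (76 mm by 85 mm) begins 54 mm behind the grasp point. The pads swing forward as they close: fully open they stand 13 mm farther back than shut.
Start: joints at [-1.552, 0.181, 1.607, -0, 1.354, -0.206], TCP at [0.128, -0.561, 0.231] pointing down, gripper open.
Joint ranges: [-2.99, 2.99], [-0.89, 2.07], [0.3, 2.58], [-1.14, 4.28], [0, 2.63], [-3.12, 3.12]. Speed limits (rad/s): [2.57, 2.57, 3.01, 3.14, 3.14, 3.14].

## Interface

Orientations are given as a unit quaternion [w, x, y, z].
In Python, from bench import get_obs, camera, hand_in gives the robot as it stands.
- The arm moves only by the tool drive_tool, never from a script. Its argument "deltas" is a list of rows, each a list of 2 entries, a list of its own where there are three numbers: the shift along the world's x, y, z in m, then the turn about the world's z in rad. A call has 1 to 10 rows; each row shifts and turns the pose as measured when the row begins; what a row does not reach is not made up. A row lasts 1/10 s, in which the tool goes at most 50 mm and 8.59 degrees, less where a joint would pass 70% of its speed; a pose out of reach is approached as far as the arm can. A call is refused whole if a number of a shift passes 0.05 or a number of a turn 0.15, either way. A call with a gripper value outside its range is refused whole. "gripper" is the opening, from 0 (shut) to 1 (fully open), set as the call begins (left out, the last holds). The fingers move at their own pace and stop on an object; the grip force is fixed at half the most. Time passes only in rows, so rows that do not move let the fingers close. It gives the time, the measured TCP pose, the force and the opening at its end, in the units of the state.
- get_obs(): the state, without advancing time (a new reading comes with each control period).
- camera(name): name is "scene" or "top" or "wrist"; returns a dict with "frame" (384x512x3 uint8, red, green, blue), "fx", "fy", "cx", "cy" (pixels), "eye" and "attitude" of the camera in the world. Camera axes: x right, y down, z forward; pixel columns grow to the right and rows downward; lengths in m; the calibration is good to about 2 mm. A picture is of the moment at which its call begins. There is no depth.
- hand_in(): hands the job in, once; it reports no verdict.
The state is a dict: "time_s": time; "q": joint angles; "dq": joint speeds; "joint_efforts": joint torques, N m; "eef_pos": TCP position; "eef_rot": TCP orientation; "wrist_force": force on the tool from outside, world axes, zero at the start; "torque": the same for the moment, N m; "opening": opening from 0.0 (shut) to 1.0 (fully open).
Only numpy, scipy, OpenCV 4.12 (cv2) and the standard library are available. Lean on these libraries where they do the work, as an engineer would, in place of code of your own. Each camera call takes 0.05 s, during which the arm holds its last target.

## Working session

There is one attempt and no reset: what is moved stays moved. The work goes in short steps, Python scripts to look and compute and a tool call to move; the robot and the scene stay as the last step left them, time stands still between calls to the robot, and variables do not carry over. Pictures are saved under pics/ and viewed, and the job is handed in when it is done.

Besides the shell and the picture viewer there is one more tool, called after "Emit:" as name([rows], argument=value, ...), one row to a line, values as JSON. drive_tool: Moves the arm, as the interface text tells. Its arguments: {"type":"object","properties":{"deltas":{"type":"array","items":{"type":"array"}},"gripper":{"type":"number"}},"required":["deltas"]}

```bash
ls -la; mkdir -p pics
python3 - <<'E'
from bench import get_obs,camera
import cv2,json,numpy as np
o=get_obs();print({k:np.round(v,4).tolist() for k,v in o.items()})
for n in("scene","top","wrist"):
    c=camera(n);cv2.imwrite(f"pics/{n}0.png",cv2.cvtColor(c["frame"],cv2.COLOR_RGB2BGR))
    print(n,{k:np.round(c[k],4).tolist() for k in c if k!="frame"})
E
```

```text
total 12
drwxr-xr-x  3 agent agent 4096 Dec  7 15:03 .
drwxr-xr-x 23 root  root  4096 Dec  7 15:03 ..
drwxr-xr-x  2 agent agent 4096 Dec  7 15:03 pics
{'time_s': 0.0, 'q': [-1.5523, 0.1815, 1.608, -0.0, 1.3538, -0.2063], 'dq': [0.0005, 0.0007, -0.0014, 0.0014, -0.0004, -0.0016], 'joint_efforts': [-0.0012, -44.4865, -35.134, -0.0002, 0.0091, 0.0], 'eef_pos': [0.1282, -0.56, 0.2304], 'eef_rot': [-0.0009, 0.9937, 0.1122, 0.0001], 'wrist_force': [-0.1623, 0.5975, 0.4246], 'torque': [-0.0129, 0.0184, -0.0218], 'opening': 1.0021}
scene {'fx': 431.2459, 'fy': 431.2459, 'cx': 258.9719, 'cy': 195.3238, 'eye': [1.1972, 0.6609, 1.0243], 'attitude': [-0.159, 0.3614, 0.8395, -0.3733]}
top {'fx': 396.2811, 'fy': 396.2811, 'cx': 251.0566, 'cy': 195.9264, 'eye': [0.4331, -0.0006, 1.4354], 'attitude': [0.0286, -0.6995, 0.7134, -0.0296]}
wrist {'fx': 300.1869, 'fy': 300.1869, 'cx': 255.3932, 'cy': 195.3784, 'eye': [0.1992, -0.5446, 0.3745], 'attitude': [0.113, 0.7735, -0.617, -0.0911]}
```

View pics/scene0.png

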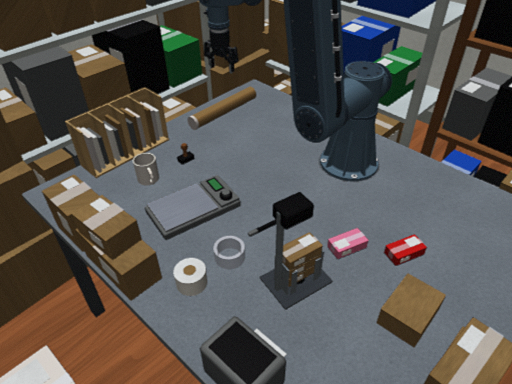

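View pics/top0.png

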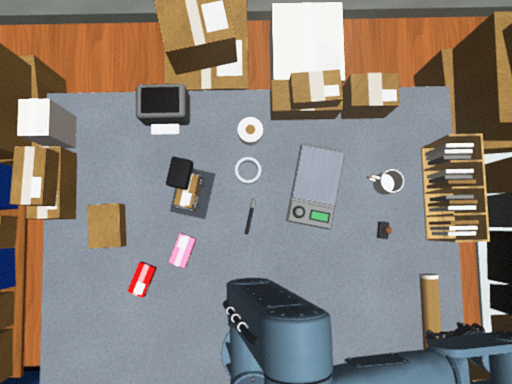

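View pics/wrist0.png

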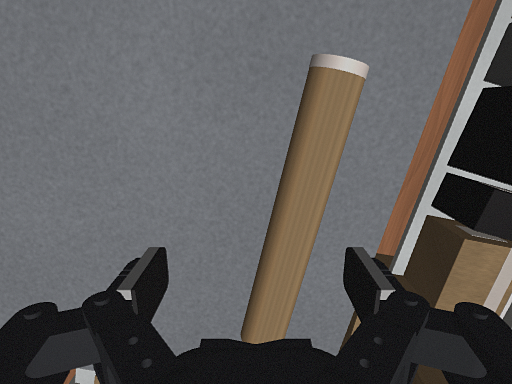

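Run:
```python
import cv2
a=cv2.imread("pics/scene0.png")[190:320,230:390];cv2.imwrite("pics/cs.png",cv2.resize(a,None,fx=4.5,fy=4.5,interpolation=cv2.INTER_CUBIC))
a=cv2.imread("pics/top0.png")[140:250,140:350];cv2.imwrite("pics/ct.png",cv2.resize(a,None,fx=3.8,fy=3.8,interpolation=cv2.INTER_CUBIC))
a=cv2.imread("pics/top0.png")[150:225,160:220];cv2.imwrite("pics/ct2.png",cv2.resize(a,None,fx=8,fy=8,interpolation=cv2.INTER_CUBIC))
```

```text
(no output)
```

View pics/cs.png

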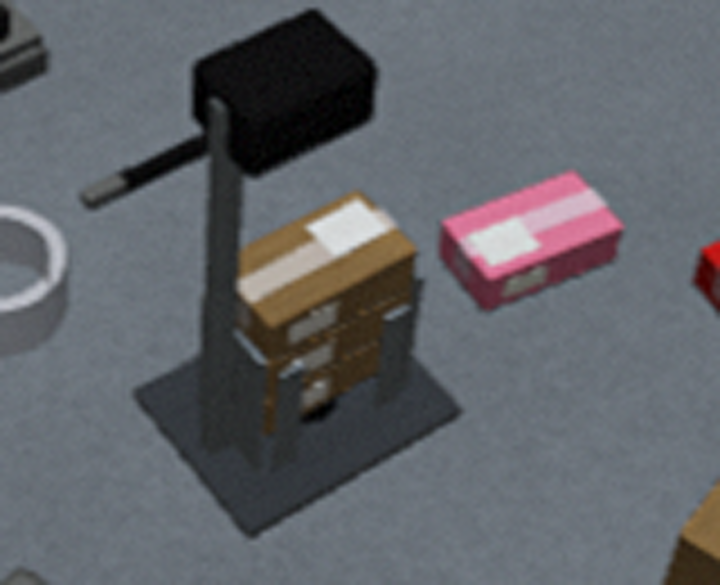

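View pics/ct.png

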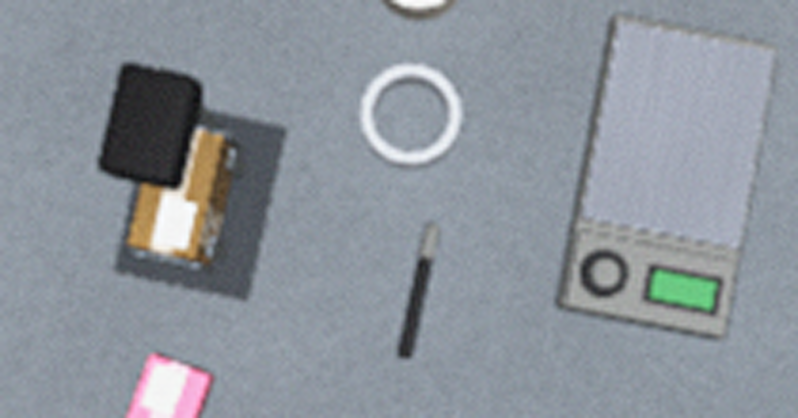

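View pics/ct2.png

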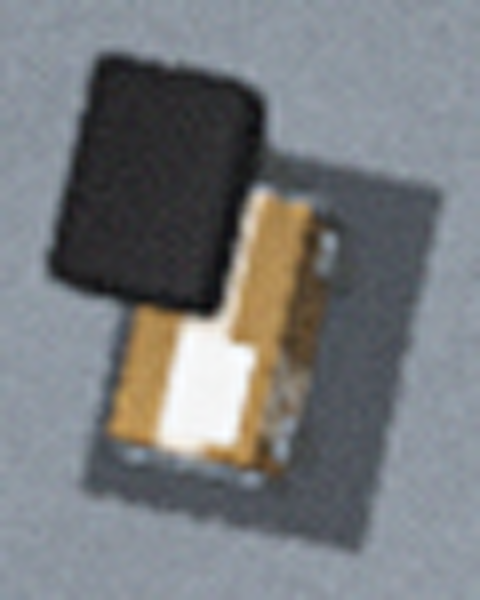

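```bash
cat > h.py <<'E'
import numpy as np,cv2
from scipy.spatial.transform import Rotation as R
from bench import get_obs,camera
def ray(c,u,v):
    w,x,y,z=c["attitude"];M=R.from_quat([x,y,z,w]).as_matrix()
    d=M@np.array([(u-c["cx"])/c["fx"],(v-c["cy"])/c["fy"],1]);return np.array(c["eye"]),d
def onz(c,u,v,z):
    e,d=ray(c,u,v);return e+d*(z-e[2])/d[2]
def proj(c,p):
    w,x,y,z=c["attitude"];M=R.from_quat([x,y,z,w]).as_matrix()
    q=M.T@(np.array(p)-np.array(c["eye"]));return np.array([c["cx"]+c["fx"]*q[0]/q[2],c["cy"]+c["fy"]*q[1]/q[2]])
def tri(c1,p1,c2,p2):
    e1,d1=ray(c1,*p1);e2,d2=ray(c2,*p2)
    A=np.stack([d1,-d2],1);t=np.linalg.lstsq(A,e2-e1,rcond=None)[0]
    a=e1+d1*t[0];b=e2+d2*t[1];return (a+b)/2,np.linalg.norm(a-b)
E
python3 - <<'E'
from h import *
T=camera("top");S=camera("scene");np.set_printoptions(precision=4,suppress=True)
fT2=lambda u,v:((u+.5)/8-.5+160,(v+.5)/8-.5+150)
fT=lambda u,v:((u+.5)/3.8-.5+140,(v+.5)/3.8-.5+140)
fS=lambda u,v:((u+.5)/4.5-.5+230,(v+.5)/4.5-.5+190)
print("base top",[onz(T,*fT2(*p),.004) for p in((442,190),(358,552),(82,490))])
print("base scene",[onz(S,*fS(*p),.004) for p in((135,393),(252,535),(460,410))])
print("carton scene",[onz(S,*fS(*p),.147) for p in((360,192),(415,250),(265,325))])
print("carton top",[onz(T,*fT2(*p),.147) for p in((107,440),(248,466),(318,200))])
print("tri fr",tri(T,fT2(107,440),S,fS(360,192))) 
print("tri",tri(T,fT2(107,440),S,fS(415,250)),tri(T,fT2(248,466),S,fS(360,192)))
print("scale plat",[onz(T,*fT(*p),.042) for p in((618,18),(775,47),(735,248),(580,220))])
print("button",onz(T,*fT(604,272),.05))
E
```

```text
base top [array([0.6365, 0.1265, 0.004 ]), array([0.4727, 0.1664, 0.004 ]), array([0.5031, 0.2907, 0.004 ])]
base scene [array([0.6368, 0.128 , 0.004 ]), array([0.6652, 0.2528, 0.004 ]), array([0.5031, 0.2891, 0.004 ])]
carton scene [array([0.5095, 0.1985, 0.147 ]), array([0.524 , 0.2519, 0.147 ]), array([0.6289, 0.2239, 0.147 ])]
carton top [array([0.5163, 0.2514, 0.147 ]), array([0.5045, 0.1941, 0.147 ]), array([0.613 , 0.1647, 0.147 ])]
tri fr (array([0.5253, 0.2304, 0.1837]), np.float64(0.03565199399486956))
tri (array([0.518 , 0.2508, 0.1412]), np.float64(0.004400121926953266)) (array([0.5048, 0.1952, 0.1409]), np.float64(0.0003303017615983293))
scale plat [array([ 0.729 , -0.1899,  0.042 ]), array([ 0.6986, -0.3362,  0.042 ]), array([ 0.5108, -0.2918,  0.042 ]), array([ 0.5396, -0.1489,  0.042 ])]
button [ 0.4906 -0.1688  0.05  ]
```

Emit:
drive_tool([
  [[0.0, 0.0, 0.04], 0.1],
  [[0.0, 0.0, 0.045], 0.14],
  [[0.01, 0.01, 0.045], 0.14],
  [[0.02, 0.02, 0.045], 0.14],
  [[0.025, 0.025, 0.03], 0.14],
  [[0.025, 0.025, 0.01], 0.14],
  [[0.025, 0.025, 0], 0.14],
  [[0.025, 0.025, 0], 0.14],
  [[0.025, 0.025, 0], 0.14],
  [[0.025, 0.025, 0], 0.14],
], gripper=1.0)

```text
time_s: 1.25
eef_pos: [0.3089, -0.3734, 0.4491]
eef_rot: [-0.001, 0.686, 0.728, -0.005]
wrist_force: [-0.3, -0.2, -0.0]
opening: 1.004
```

Emit:
drive_tool([
  [[0.025, 0.025, 0.0], 0.14],
  [[0.025, 0.025, 0.0], 0.14],
  [[0.025, 0.025, 0.0], 0.14],
  [[0.025, 0.025, 0.0], 0.14],
  [[0.025, 0.025, 0.0], 0.14],
  [[0.025, 0.025, 0], 0.14],
  [[0.025, 0.025, 0], 0.14],
  [[0.025, 0.025, 0], 0.14],
  [[0.025, 0.025, 0], 0.14],
  [[0.02, 0.025, 0], 0.0],
])

```text
time_s: 2.25
eef_pos: [0.5625, -0.1101, 0.4491]
eef_rot: [0.003, 0.097, 0.995, -0.005]
wrist_force: [-0.4, -1.2, 0.9]
opening: 1.003
```

```bash
cat >> h.py <<'E'
def st():
    o=get_obs();w,x,y,z=o["eef_rot"];M=R.from_quat([x,y,z,w]).as_matrix()
    zt=M[:,2];print("t",round(o["time_s"],2),"p",np.round(o["eef_pos"],4),"q",np.round(o["q"],3),"F",np.round(o["wrist_force"],1),"op",round(float(o["opening"]),3))
    print("tilt",round(np.degrees(np.arccos(-zt[2])),1),"lean az",round(np.arctan2(zt[1],zt[0]),3),"jaw y",np.round(M[:,1],3),"jaw az",round(np.arctan2(M[1,1],M[0,1]),3),"x az",round(np.arctan2(M[1,0],M[0,0]),3))
    return o,M
E
python3 -c "from h import *;st()"
```

```text
t 2.25 p [ 0.5625 -0.1101  0.4491] q [-0.396  0.085  1.287 -0.008  1.761 -1.775] F [-0.4 -1.2  0.9] op 1.003
tilt 0.7 lean az -1.092 jaw y [ 0.192  0.981 -0.009] jaw az 1.377 x az 2.948
```

Emit:
drive_tool([
  [[0.03, -0.012, 0.0], -0.1],
  [[0.04, -0.016, 0.0], -0.1],
  [[0.046, -0.019, 0], 0],
  [[0.046, -0.019, 0], 0],
  [[0.046, -0.019, 0], 0],
])

```text
time_s: 2.75
eef_pos: [0.7702, -0.1864, 0.4525]
eef_rot: [0.005, 0.194, 0.981, -0.005]
wrist_force: [1.2, -0.4, 1.0]
opening: 0.999
```

```bash
python3 -c "from h import *;st()"
```

```text
t 2.75 p [ 0.7702 -0.1864  0.4525] q [-0.383  0.667  0.519 -0.008  1.943 -1.566] F [ 1.2 -0.4  1. ] op 0.999
tilt 0.8 lean az -0.964 jaw y [ 0.381  0.924 -0.008] jaw az 1.18 x az 2.75
```

Close to the reach limit (q3 → 0.3). I push on slowly past it to see whether the tool tilts.

Emit:
drive_tool([
  [[0.03, -0.012, 0.0], 0],
  [[0.03, -0.012, 0.0], 0],
  [[0.03, -0.012, 0], 0],
  [[0.03, -0.012, 0], 0],
])

```text
time_s: 3.15
eef_pos: [0.8346, -0.2216, 0.4026]
eef_rot: [0.023, 0.194, 0.981, -0.005]
wrist_force: [-0.2, 0.1, 0.5]
opening: 0.994
```

```bash
python3 -c "from h import *;st()"
```

```text
t 3.15 p [ 0.8346 -0.2216  0.4026] q [-0.396  0.866  0.3   -0.     1.928 -1.576] F [-0.2  0.1  0.5] op 0.994
tilt 2.7 lean az -0.397 jaw y [ 0.382  0.924 -0.   ] jaw az 1.179 x az 2.75
```

Emit:
drive_tool([
  [[0.046, -0.019, 0.03], 0],
  [[0.046, -0.019, 0.03], 0],
  [[0.046, -0.019, 0.03], 0],
  [[0.046, -0.019, 0.03], 0],
  [[0.046, -0.019, 0.03], 0],
])

```text
time_s: 3.65
eef_pos: [0.8629, -0.2566, 0.4508]
eef_rot: [0.113, 0.193, 0.975, -0.013]
wrist_force: [0.1, -0.6, -0.7]
opening: 1.002
```

```bash
python3 -c "from h import *;st()"
```

```text
t 3.65 p [ 0.8629 -0.2566  0.4508] q [-0.43   0.819  0.298  0.027  1.799 -1.6  ] F [ 0.1 -0.6 -0.7] op 1.002
tilt 13.0 lean az -0.311 jaw y [0.379 0.925 0.018] jaw az 1.182 x az 2.749
```

Emit:
drive_tool([
  [[0.046, -0.013, 0.03], 0],
  [[0.046, -0.013, 0.03], 0],
  [[0.046, -0.013, 0.03], 0],
  [[0.046, -0.013, 0.03], 0],
  [[0.046, -0.013, 0.03], 0],
  [[0.046, -0.013, 0.03], 0],
])

```text
time_s: 4.25
eef_pos: [0.9119, -0.2677, 0.4993]
eef_rot: [0.218, 0.189, 0.957, -0.023]
wrist_force: [0.4, 0.3, 0.3]
opening: 1.003
```

```bash
python3 -c "from h import *;st()"
```

```text
t 4.25 p [ 0.9119 -0.2677  0.4993] q [-0.428  0.787  0.299  0.055  1.617 -1.594] F [0.4 0.3 0.3] op 1.003
tilt 25.4 lean az -0.3 jaw y [0.372 0.927 0.039] jaw az 1.189 x az 2.742
```

Emit:
drive_tool([
  [[0.0, 0.0, 0.0], 0.12],
  [[0.0, 0.0, 0.0], 0.12],
  [[0.046, -0.013, 0.03], 0],
  [[0.046, -0.013, 0.03], 0],
  [[0.046, -0.013, 0.03], 0],
  [[0.046, -0.013, 0.03], 0],
])

```text
time_s: 4.85
eef_pos: [0.9473, -0.2685, 0.5277]
eef_rot: [0.29, 0.069, 0.954, -0.01]
wrist_force: [0.7, 0.4, -0.5]
opening: 0.999
```

```bash
python3 -c "from h import *;st()"
```

```text
t 4.85 p [ 0.9473 -0.2685  0.5277] q [-0.459  0.78   0.299  0.193  1.504 -1.842] F [ 0.7  0.4 -0.5] op 0.999
tilt 33.7 lean az -0.107 jaw y [0.138 0.99  0.021] jaw az 1.433 x az 2.989
```

Emit:
drive_tool([
  [[0.0, 0.0, 0.0], 0.1],
  [[0.046, -0.013, 0.03], 0],
  [[0.046, -0.013, 0.03], 0],
  [[0.046, -0.013, 0.03], 0],
])

```text
time_s: 5.25
eef_pos: [0.9726, -0.2681, 0.5477]
eef_rot: [0.341, 0.023, 0.94, -0.008]
wrist_force: [-0.1, 0.3, 0.0]
opening: 1.001
```

```bash
python3 -c "from h import *;st()"
```

```text
t 5.25 p [ 0.9726 -0.2681  0.5477] q [-0.47   0.78   0.299  0.269  1.417 -1.945] F [-0.1  0.3  0. ] op 1.001
tilt 39.9 lean az -0.048 jaw y [0.048 0.999 0.   ] jaw az 1.523 x az 3.094
```

Emit:
drive_tool([
  [[-0.03, 0.02, 0.0], -0.06],
  [[-0.034, 0.033, -0.005], -0.06],
  [[-0.034, 0.033, -0.005], -0.06],
  [[-0.034, 0.033, -0.005], 0],
  [[-0.034, 0.033, -0.005], 0],
  [[-0.034, 0.033, -0.005], 0],
  [[-0.034, 0.033, -0.005], 0],
  [[-0.034, 0.033, -0.005], 0],
  [[-0.034, 0.033, -0.005], 0],
  [[-0.034, 0.033, -0.005], 0],
])

```text
time_s: 6.25
eef_pos: [0.6353, 0.05, 0.4858]
eef_rot: [0.34, 0.109, 0.933, -0.036]
wrist_force: [0.4, 1.5, 1.2]
opening: 1.003
```

```bash
python3 -c "from h import *;st()"
```

```text
t 6.25 p [0.6353 0.05   0.4858] q [-0.053 -0.211  1.64  -0.126  1.025 -1.364] F [0.4 1.5 1.2] op 1.003
tilt 40.0 lean az -0.221 jaw y [0.228 0.974 0.008] jaw az 1.341 x az 2.905
```

Emit:
drive_tool([
  [[-0.034, 0.035, 0.0], 0],
  [[-0.034, 0.035, 0], 0],
  [[-0.034, 0.035, -0.005], 0],
  [[-0.034, 0.035, -0.01], 0],
  [[-0.034, 0.034, -0.01], 0],
  [[-0.01, 0.01, -0.04], 0],
  [[0, 0, -0.05], 0],
  [[0, 0, -0.05], 0],
  [[0, 0, -0.03], 0],
  [[0, 0, 0], 0],
])

```text
time_s: 7.25
eef_pos: [0.4438, 0.2464, 0.2953]
eef_rot: [0.352, 0.103, 0.93, -0.021]
wrist_force: [-0.8, 0.2, 0.2]
opening: 1.002
```

Run:
```python
from h import *
st()
for n in("top","wrist","scene"):
    c=camera(n);cv2.imwrite(f"pics/{n}1.png",cv2.cvtColor(c["frame"],cv2.COLOR_RGB2BGR))
```

```text
t 7.25 p [0.4438 0.2464 0.2953] q [ 0.548 -0.312  2.103 -0.609  0.865 -0.514] F [-0.8  0.2  0.2] op 1.002
tilt 41.3 lean az -0.171 jaw y [0.207 0.978 0.033] jaw az 1.362 x az 2.904
```

View pics/wrist1.png

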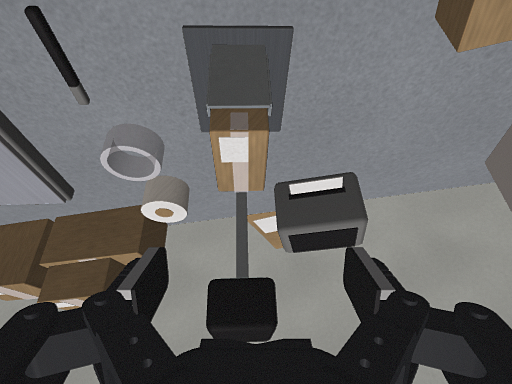

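View pics/scene1.png

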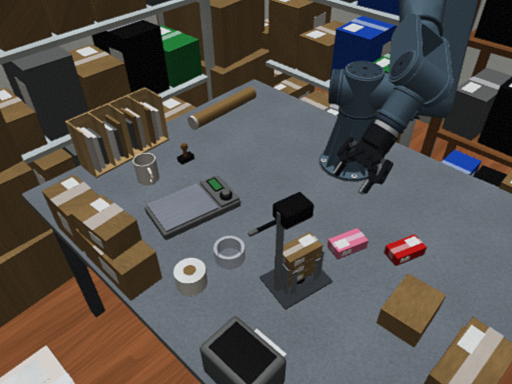

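Run:
```python
from h import *
c=camera("wrist");S=camera("scene");T=camera("top")
im=cv2.cvtColor(c["frame"],cv2.COLOR_RGB2BGR)
im2=cv2.resize(im[80:220,180:310],None,fx=5,fy=5,interpolation=cv2.INTER_CUBIC)
C=np.array([.5648,.2103]);a=-.229;X=np.array([np.cos(a),np.sin(a)]);Y=np.array([-X[1],X[0]])
for zt,col in((.1415,(0,255,0)),(.1515,(0,0,255))):
  for sx in(-1,1):
    for sy in(-1,1):
      p=np.append(C+sx*.055*X+sy*.03*Y,zt);u=proj(c,p);print(zt,sx,sy,np.round(u,1))
      cv2.circle(im2,tuple(int(v) for v in ((u-[180,80]+.5)*5)),3,col,-1)
cv2.imwrite("pics/cw.png",im2)
# scene edges: mast-free top corners at both heights
for zt in(.1415,.1515):
  print([np.round(proj(S,np.append(C+sx*.055*X+sy*.03*Y,zt)),1) for sx,sy in((-1,-1),(-1,1),(1,1))])
```

```text
0.1415 -1 -1 [208.9 122.4]
0.1415 -1 1 [268.9 121.5]
0.1415 1 -1 [218.4 183.6]
0.1415 1 1 [264.1 182.6]
0.1515 -1 -1 [208.4 129.8]
0.1515 -1 1 [269.5 128.8]
0.1515 1 -1 [218.2 190.1]
0.1515 1 1 [264.5 189. ]
[array([309.2, 231.8]), array([323. , 245.3]), array([290.2, 263. ])]
[array([309.5, 229.3]), array([323.4, 242.9]), array([290.4, 260.6])]
```

View pics/cw.png

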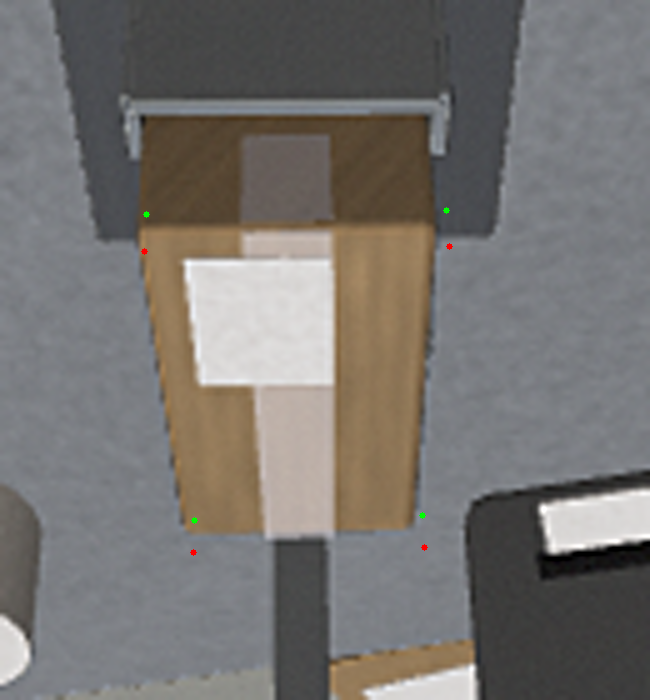

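Emit:
drive_tool([
  [[0.006, -0.004, -0.02], -0.01],
  [[0.007, -0.004, -0.022], -0.01],
  [[0.007, -0.004, -0.022], 0],
  [[0.006, -0.003, -0.02], 0],
  [[0, 0, 0], 0],
])

```text
time_s: 8.05
eef_pos: [0.4799, 0.2347, 0.2293]
eef_rot: [0.364, 0.117, 0.924, -0.017]
wrist_force: [-0.3, -0.1, -0.3]
opening: 1.003
```

```bash
python3 -c "from h import *;st()"
```

```text
t 8.05 p [0.4799 0.2347 0.2293] q [ 0.48  -0.177  2.153 -0.729  0.668 -0.369] F [-0.3 -0.1 -0.3] op 1.003
tilt 42.8 lean az -0.172 jaw y [0.228 0.972 0.054] jaw az 1.34 x az 2.861
```

Emit:
drive_tool([
  [[0, 0, 0], 0],
  [[0, 0, 0], 0],
  [[0, 0, 0], 0],
])

```text
time_s: 8.35
eef_pos: [0.482, 0.2358, 0.2345]
eef_rot: [0.367, 0.117, 0.923, -0.015]
wrist_force: [1.1, -0.0, 0.1]
opening: 0.997
```

```bash
python3 -c "from h import *;st()"
```

```text
t 8.35 p [0.482  0.2358 0.2345] q [ 0.481 -0.182  2.148 -0.727  0.671 -0.371] F [ 1.1 -0.   0.1] op 0.997
tilt 43.1 lean az -0.168 jaw y [0.228 0.972 0.058] jaw az 1.341 x az 2.857
```

Emit:
drive_tool([
  [[0, 0, 0], 0],
  [[0, 0, 0], 0],
  [[0, 0, 0], 0],
  [[0, 0, 0], 0],
])

```text
time_s: 8.75
eef_pos: [0.4826, 0.237, 0.2377]
eef_rot: [0.369, 0.117, 0.922, -0.014]
wrist_force: [-0.7, 0.6, -0.4]
opening: 1.0
```

```bash
python3 -c "from h import *;o,M=st();print(o['dq'],o['joint_efforts'])"
```

```text
t 8.75 p [0.4826 0.237  0.2377] q [ 0.482 -0.185  2.145 -0.726  0.671 -0.372] F [-0.7  0.6 -0.4] op 1.0
tilt 43.3 lean az -0.164 jaw y [0.226 0.972 0.061] jaw az 1.342 x az 2.855
[ 0.00248166 -0.00336456 -0.00124426  0.0021128  -0.00093354  0.00021346] [ 4.46539518e-03 -2.53544319e+01 -3.48930573e+01 -1.81803804e+00
 -1.45431429e+00 -8.48068903e-04]
```

Emit:
drive_tool([
  [[0.01, -0.003, -0.02], 0],
  [[0.01, -0.003, -0.02], 0],
  [[0.01, -0.003, -0.02], 0],
])

```text
time_s: 9.05
eef_pos: [0.5148, 0.23, 0.1808]
eef_rot: [0.372, 0.117, 0.921, -0.011]
wrist_force: [0.8, 0.2, 0.9]
opening: 1.001
```

```bash
python3 -c "from h import *;o,M=st()"
```

```text
t 9.05 p [0.5148 0.23   0.1808] q [ 0.426 -0.036  2.152 -0.873  0.518 -0.228] F [0.8 0.2 0.9] op 1.001
tilt 43.7 lean az -0.155 jaw y [0.223 0.972 0.067] jaw az 1.345 x az 2.852
```

Emit:
drive_tool([
  [[0.005, -0.008, -0.005], 0],
  [[0.005, -0.002, -0.005], 0],
])

```text
time_s: 9.25
eef_pos: [0.5244, 0.2187, 0.168]
eef_rot: [0.37, 0.116, 0.921, -0.012]
wrist_force: [0.1, -0.2, 0.0]
opening: 0.999
```

```bash
cat >> h.py <<'E'
C=np.array([.5647,.2096]);A=-.229;X=np.array([np.cos(A),np.sin(A)]);Y=np.array([-X[1],X[0]])
def ds(): 
    p=np.array(get_obs()["eef_pos"]);d=p[:2]-C;print("disp mm",np.round([d@X*1e3,d@Y*1e3,p[2]*1e3],1))
def shot(n,f,box=None,k=1):
    c=camera(n);im=cv2.cvtColor(c["frame"],cv2.COLOR_RGB2BGR)
    if box: im=im[box[1]:box[3],box[0]:box[2]]
    cv2.imwrite("pics/"+f,cv2.resize(im,None,fx=k,fy=k,interpolation=cv2.INTER_CUBIC));return c
E
python3 -c "
from h import *
st();ds();shot('wrist','w3.png');shot('scene','s3.png',(230,170,400,320),4)"
```

```text
t 9.25 p [0.5244 0.2187 0.168 ] q [ 0.389 -0.009  2.157 -0.895  0.477 -0.225] F [ 0.1 -0.2  0. ] op 0.999
tilt 43.5 lean az -0.158 jaw y [0.223 0.973 0.064] jaw az 1.345 x az 2.855
disp mm [-41.3  -0.3 168. ]
```

View pics/w3.png

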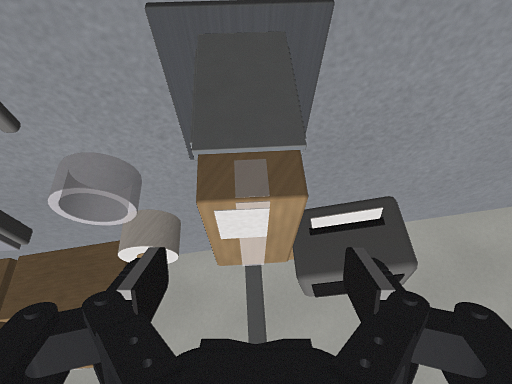

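View pics/s3.png

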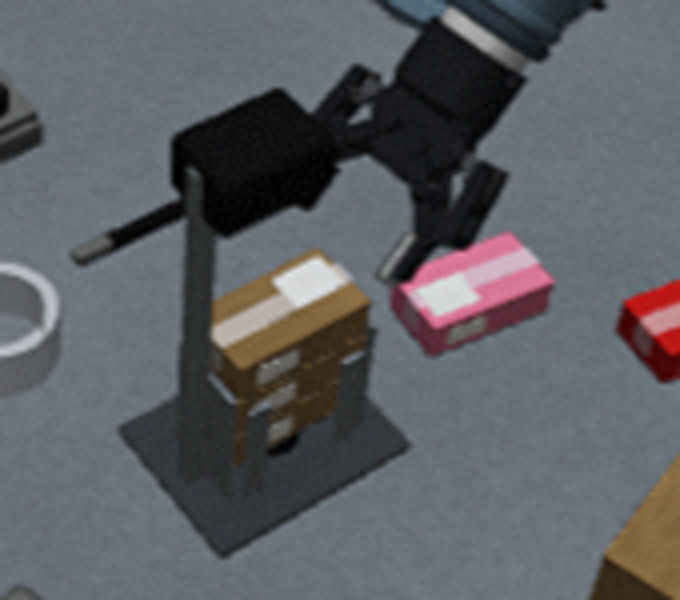

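Emit:
drive_tool([
  [[0.008, -0.002, -0.015], 0],
  [[0.009, -0.002, -0.017], 0],
  [[0.008, -0.002, -0.013], 0],
])

```text
time_s: 9.65
eef_pos: [0.5523, 0.2144, 0.128]
eef_rot: [0.374, 0.117, 0.92, -0.01]
wrist_force: [0.3, -0.5, 0.8]
opening: 1.004
```

```bash
python3 -c "
from h import *
st();ds()"
```

```text
t 9.65 p [0.5523 0.2144 0.128 ] q [ 0.352  0.122  2.132 -1.092  0.388 -0.033] F [ 0.3 -0.5  0.8] op 1.004
tilt 44.0 lean az -0.152 jaw y [0.222 0.972 0.07 ] jaw az 1.346 x az 2.85
disp mm [-13.2   1.9 128. ]
```

Emit:
drive_tool([
  [[-0.001, -0.002, -0.008], 0],
])

```text
time_s: 9.75
eef_pos: [0.5524, 0.2126, 0.1205]
eef_rot: [0.375, 0.118, 0.919, -0.009]
wrist_force: [3.3, -3.3, 4.2]
opening: 1.0
```

```bash
python3 -c "
from h import *
st();ds()"
```

```text
t 9.75 p [0.5524 0.2126 0.1205] q [ 0.348  0.137  2.137 -1.138  0.376  0.016] F [ 3.3 -3.3  4.2] op 1.0
tilt 44.1 lean az -0.152 jaw y [0.223 0.972 0.072] jaw az 1.345 x az 2.847
disp mm [-12.7   0.2 120.5]
```

```bash
python3 -c "
from h import *
shot('wrist','w4.png');shot('scene','s4.png',(230,170,400,320),4);st()"
```

```text
t 9.85 p [0.5509 0.2122 0.1195] q [ 0.348  0.136  2.139 -1.137  0.376  0.014] F [-0.6  0.1  0.4] op 1.001
tilt 43.9 lean az -0.153 jaw y [0.223 0.972 0.07 ] jaw az 1.345 x az 2.849
```

View pics/w4.png

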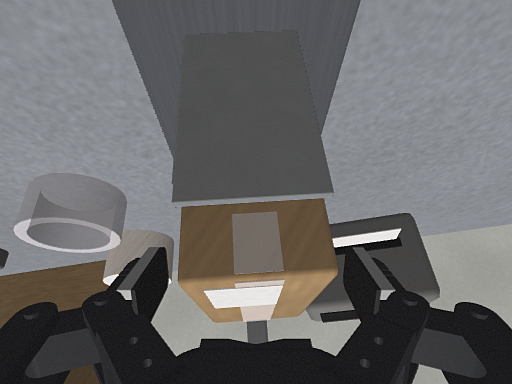

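View pics/s4.png

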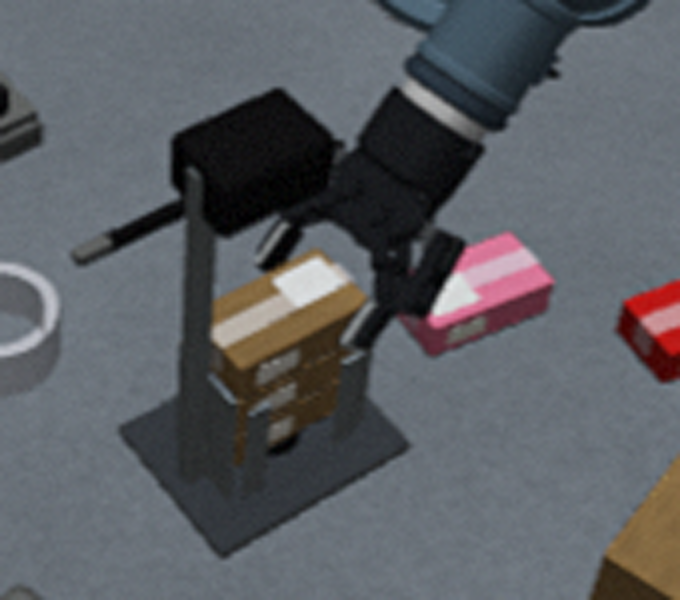

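Emit:
drive_tool([
  [[0, 0, 0], 0],
  [[0, 0, 0], 0],
  [[0, 0, 0], 0],
], gripper=0.0)

```text
time_s: 10.15
eef_pos: [0.5519, 0.213, 0.1226]
eef_rot: [0.376, 0.116, 0.919, -0.01]
wrist_force: [0.1, -0.7, 0.1]
opening: 0.7
```

```bash
python3 -c "
from h import *
st();ds()"
```

```text
t 10.15 p [0.5519 0.213  0.1226] q [ 0.35   0.132  2.138 -1.136  0.378  0.01 ] F [ 0.1 -0.7  0.1] op 0.7
tilt 44.2 lean az -0.151 jaw y [0.22  0.973 0.069] jaw az 1.348 x az 2.852
disp mm [-13.2   0.4 122.6]
```

Emit:
drive_tool([
  [[0, 0, 0], 0],
  [[0, 0, 0.008], 0],
  [[0, 0, 0.012], 0],
])

```text
time_s: 10.45
eef_pos: [0.5507, 0.2128, 0.142]
eef_rot: [0.375, 0.115, 0.92, -0.01]
wrist_force: [-0.2, 0.2, -1.8]
opening: 0.701
```

```bash
python3 -c "
from h import *
st();ds();shot('scene','s5.png',(230,170,400,320),4)"
```

```text
t 10.45 p [0.5507 0.2128 0.142 ] q [ 0.35   0.086  2.134 -1.024  0.403 -0.112] F [-0.2  0.2 -1.8] op 0.701
tilt 44.1 lean az -0.152 jaw y [0.22  0.973 0.067] jaw az 1.349 x az 2.855
disp mm [-14.4  -0.  142. ]
```

View pics/s5.png

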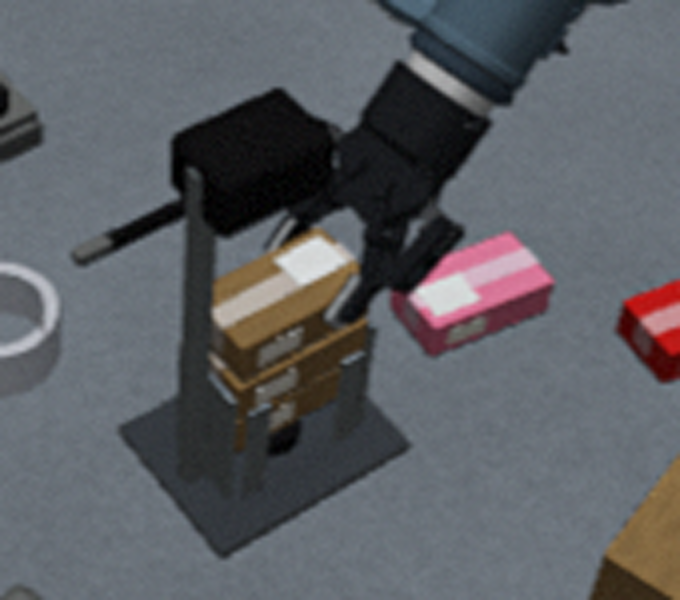

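Emit:
drive_tool([
  [[0, 0, 0.015], 0],
  [[0, 0, 0.015], 0],
  [[-0.02, 0.005, 0.005], 0],
  [[-0.03, 0.007, 0], 0],
  [[-0.03, 0.007, 0], 0],
  [[-0.03, 0.007, 0], 0],
])

```text
time_s: 11.1
eef_pos: [0.442, 0.2386, 0.1829]
eef_rot: [0.379, 0.118, 0.918, -0.009]
wrist_force: [0.0, 0.9, -1.2]
opening: 0.699
```

```bash
python3 -c "
from h import *
st();ds();shot('scene','s6.png',(230,150,400,300),4);shot('wrist','w6.png')"
```

```text
t 11.1 p [0.442  0.2386 0.1829] q [ 0.547 -0.157  2.263 -0.926  0.601 -0.095] F [ 0.   0.9 -1.2] op 0.699
tilt 44.5 lean az -0.153 jaw y [0.223 0.972 0.072] jaw az 1.345 x az 2.845
disp mm [-126.1    0.4  182.9]
```

View pics/s6.png

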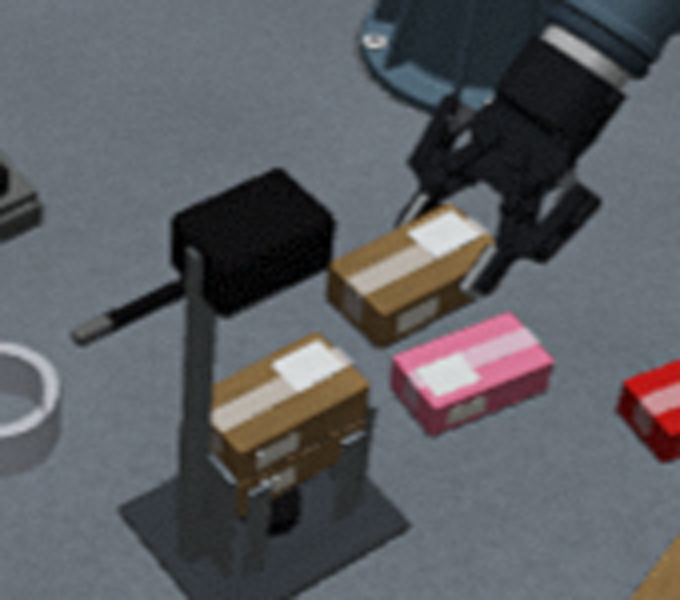

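View pics/w6.png

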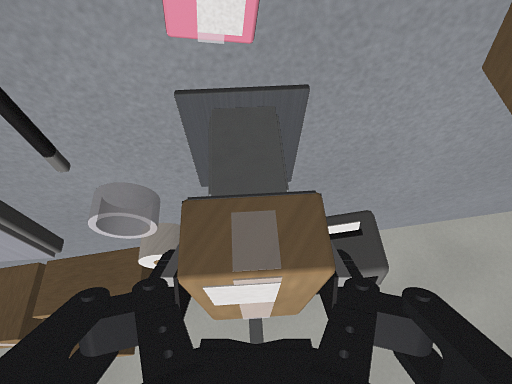

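Emit:
drive_tool([
  [[-0.01, -0.01, 0.005], 0],
  [[-0.01, -0.025, 0.005], 0],
  [[-0.005, -0.035, 0.005], 0],
  [[0, -0.035, 0.005], 0],
  [[0.01, -0.035, 0.005], 0],
  [[0.015, -0.035, 0.005], 0],
  [[0.015, -0.035, 0.0], 0],
  [[0.015, -0.035, 0], 0],
  [[0.015, -0.035, 0], 0],
  [[0.015, -0.03, 0], 0],
])

```text
time_s: 12.2
eef_pos: [0.4796, -0.0161, 0.2071]
eef_rot: [0.373, 0.112, 0.921, -0.01]
wrist_force: [1.0, 0.1, -1.4]
opening: 0.693
```

```bash
python3 -c "
from h import *
st()"
```

```text
t 12.2 p [ 0.4796 -0.0161  0.2071] q [-0.404 -0.531  2.446  0.369  0.506 -1.989] F [ 1.   0.1 -1.4] op 0.693
tilt 43.9 lean az -0.149 jaw y [0.214 0.975 0.065] jaw az 1.355 x az 2.864
```

Emit:
drive_tool([
  [[0.02, -0.02, 0.0], 0],
  [[0.02, -0.03, 0], 0],
  [[0.02, -0.03, 0], 0],
  [[0.018, -0.03, 0], 0],
  [[0.015, -0.03, 0], 0],
  [[0.012, -0.03, 0], 0],
  [[0.01, -0.02, 0], 0],
  [[0.005, -0.01, 0], 0],
])

```text
time_s: 13.0
eef_pos: [0.6036, -0.2381, 0.2067]
eef_rot: [0.373, 0.117, 0.92, -0.018]
wrist_force: [-0.2, -0.1, -1.0]
opening: 0.699
```

```bash
python3 -c "
from h import *
st();shot('scene','s7.png',(120,120,320,270),4);shot('top','t7.png',(250,120,370,250),5);shot('wrist','w7.png')"
```

```text
t 13.0 p [ 0.6036 -0.2381  0.2067] q [-0.753  0.006  2.048  0.8    0.557 -2.651] F [-0.2 -0.1 -1. ] op 0.699
tilt 43.9 lean az -0.173 jaw y [0.228 0.972 0.055] jaw az 1.34 x az 2.859
```

View pics/s7.png

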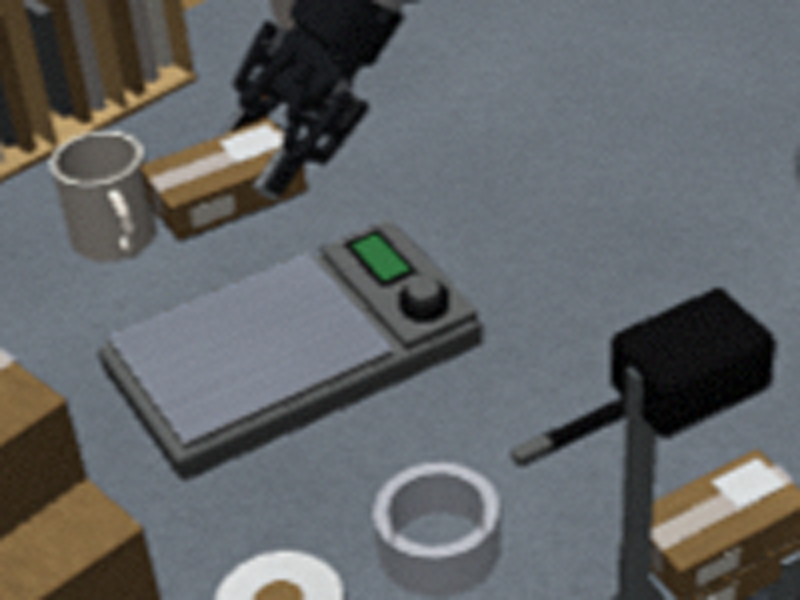

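View pics/w7.png

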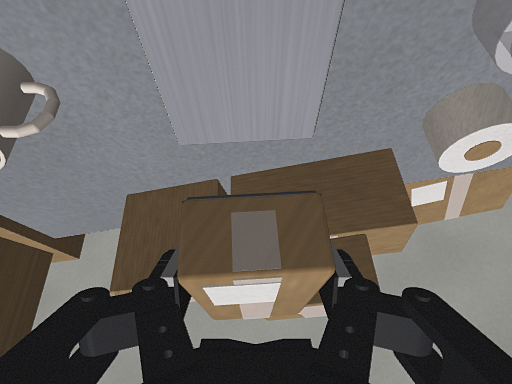

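View pics/t7.png

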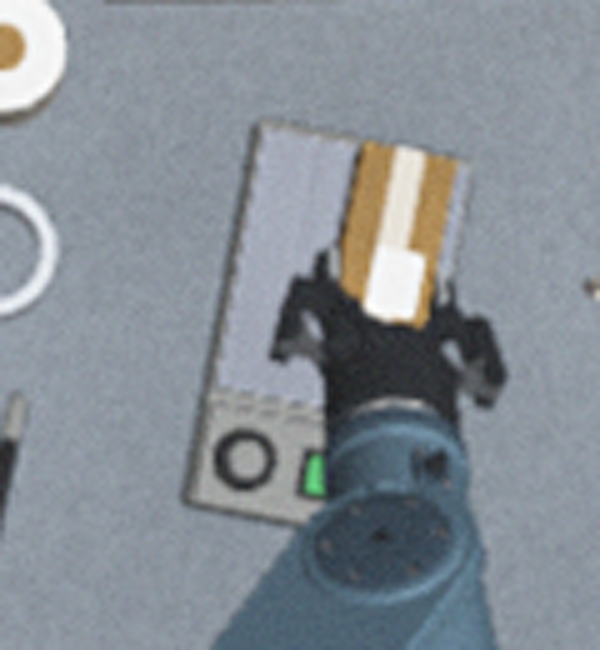

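Run:
```python
from h import *
np.set_printoptions(precision=4,suppress=True)
T=camera("top");S=camera("scene")
t=lambda u,v:((u+.5)/5-.5+250,(v+.5)/5-.5+120)
s=lambda u,v:((u+.5)/4-.5+120,(v+.5)/4-.5+120)
print("carton far +Y",tri(T,t(363,143),S,s(175,204)))
print("carton far -Y",tri(T,t(458,160),S,s(143,171)))
print("platform S",[onz(S,*s(*p),.042)[:2] for p in((110,335),(185,443),(393,352),(313,255))])
print("platform T",[onz(T,*t(*p),.042)[:2] for p in((260,124),(470,160),(212,392))])
print("button",tri(T,t(244,460),S,s(428,288)))
```

```text
carton far +Y (array([ 0.6755, -0.2251,  0.2294]), np.float64(0.0014816463373966318))
carton far -Y (array([ 0.664 , -0.2839,  0.2226]), np.float64(0.004250836722563941))
platform S [array([ 0.6955, -0.3322]), array([ 0.7283, -0.1878]), array([ 0.5476, -0.1456]), array([ 0.5125, -0.2875])]
platform T [array([ 0.729 , -0.1876]), array([ 0.7   , -0.3363]), array([ 0.538 , -0.1479])]
button (array([ 0.4882, -0.1661,  0.0617]), np.float64(0.0015034989235063884))
```

Emit:
drive_tool([
  [[0.001, 0.001, -0.03], 0.01],
  [[0.001, 0.001, -0.03], 0],
  [[0, 0, -0.03], 0],
  [[0, 0, -0.025], 0],
  [[0, 0, -0.01], 0],
])

```text
time_s: 13.75
eef_pos: [0.6076, -0.2247, 0.0904]
eef_rot: [0.367, 0.112, 0.923, -0.014]
wrist_force: [-0.1, -0.2, -1.9]
opening: 0.696
```

```bash
python3 -c "
from h import *
st();shot('scene','s8.png',(120,120,270,250),5)"
```

```text
t 13.75 p [ 0.6076 -0.2247  0.0904] q [-0.725  0.242  2.087  1.22   0.402 -3.116] F [-0.1 -0.2 -1.9] op 0.696
tilt 43.1 lean az -0.158 jaw y [0.216 0.975 0.056] jaw az 1.353 x az 2.871
```

View pics/s8.png

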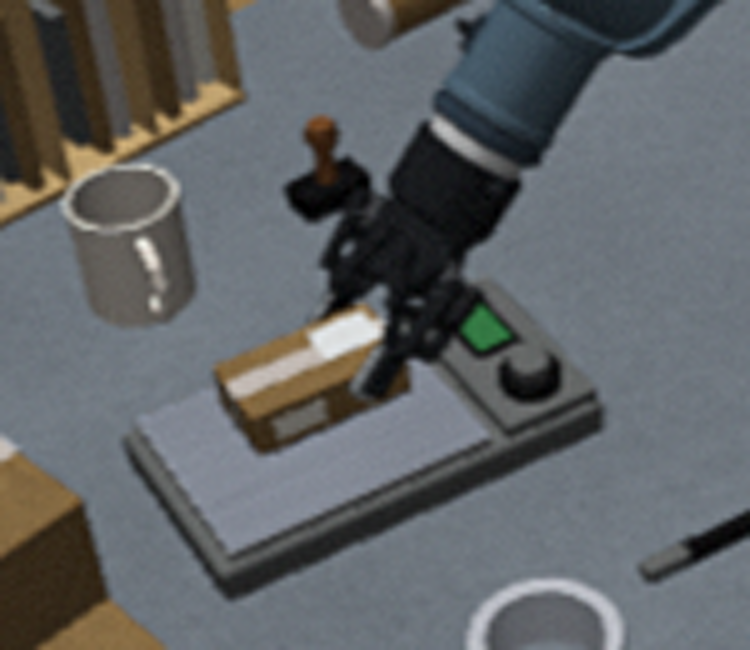

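```bash
cat > fk.py <<'E'
import numpy as np
from scipy.spatial.transform import Rotation as R
from scipy.optimize import least_squares
D=[([-1.5523,.1815,1.608,0,1.3538,-.2063],[.1282,-.56,.2304],[-.0009,.9937,.1122,.0001]),
([-.396,.085,1.287,-.008,1.761,-1.775],[.5625,-.1101,.4491],[.003,.097,.995,-.005]),
([-.396,.866,.3,0,1.928,-1.576],[.8346,-.2216,.4026],[.023,.194,.981,-.005]),
([-.47,.78,.299,.269,1.417,-1.945],[.9726,-.2681,.5477],[.341,.023,.94,-.008]),
([.548,-.312,2.103,-.609,.865,-.514],[.4438,.2464,.2953],[.352,.103,.93,-.021]),
([.348,.136,2.139,-1.137,.376,.014],[.5509,.2122,.1195],[.375,.118,.919,-.009]),
([-.404,-.531,2.446,.369,.506,-1.989],[.4796,-.0161,.2071],[.373,.112,.921,-.01]),
([-.753,.006,2.048,.8,.557,-2.651],[.6036,-.2381,.2067],[.373,.117,.92,-.018]),
([-.725,.242,2.087,1.22,.402,-3.116],[.6076,-.2247,.0904],[.367,.112,.923,-.014])]
def fk(q,P):
    h,a0,d,L2,a3,L3,L6,c=P
    Ry=lambda a:R.from_euler('y',a);Rz=lambda a:R.from_euler('z',a)
    r1=Rz(q[0]);r2=r1*Ry(q[1]);r3=r2*Ry(q[2]);r4=r3*Rz(q[3]);r5=r4*Ry(q[4]);r6=r5*Rz(q[5]+c)
    p=np.array([0,0,h])+r1.apply([a0,d,0])+r2.apply([0,0,L2])+r3.apply([a3,0,L3])+r6.apply([0,0,L6])
    return p,r6
def res(P):
    o=[]
    for q,p,w in D:
        pp,r=fk(q,P);t=R.from_quat([w[1],w[2],w[3],w[0]]);o+=list(10*(pp-p))+list((t.inv()*r).as_rotvec())
    return o
best=min((least_squares(res,[.3,0,.1,.4,0,.4,.25,c]) for c in(0,1.57,3.14,-1.57)),key=lambda s:s.cost)
P=best.x
if __name__=="__main__":
    print(np.round(P,4),best.cost)
    print(np.round(np.array(res(P)).reshape(-1,6),3))
E
python3 fk.py
```

```text
[3.1290e-01 1.0000e-04 1.1780e-01 4.3840e-01 8.5400e-02 5.1440e-01
 3.1870e-01 1.5713e+00] 6.456377300253268e-05
[[ 0.    -0.     0.    -0.    -0.     0.001]
 [-0.003  0.    -0.002  0.     0.    -0.001]
 [ 0.003  0.003  0.001 -0.001 -0.001  0.001]
 [ 0.     0.001 -0.001  0.    -0.    -0.001]
 [-0.    -0.    -0.002  0.001 -0.001  0.001]
 [ 0.001  0.001  0.002  0.001  0.002 -0.002]
 [-0.001 -0.002  0.002  0.001 -0.001  0.001]
 [ 0.    -0.005  0.003 -0.    -0.001 -0.   ]
 [-0.002  0.004 -0.004 -0.001  0.001 -0.   ]]
```

```bash
cat > ik.py <<'E'
from fk import *
def tool(tilt,lean_az,roll):  # jaw az = lean+pi/2 for roll 0
    # start: z down, x along -lean, y = z x x
    z=np.array([0,0,-1.]);l=np.array([np.cos(lean_az),np.sin(lean_az),0]);x=-l;y=np.cross(z,x)
    b=R.from_matrix(np.stack([x,y,z],1))
    r=R.from_rotvec(-np.cross(l,[0,0,1.])*0)*b
    t=R.from_rotvec(np.cross([0,0,-1.],l)*tilt)*b      # rotate z toward l
    return R.from_rotvec(-l*roll*-1)*t if False else R.from_rotvec(l*roll)*t
def ik(p,r,q0,lim=False):
    f=lambda q:np.r_[10*(fk(q,P)[0]-p),(r.inv()*fk(q,P)[1]).as_rotvec()]
    if lim:
        lo=[-2.99,-.89,.3,-1.14,0,-3.12];hi=[2.99,2.07,2.58,4.28,2.63,3.12]
        s=least_squares(f,np.clip(q0,np.array(lo)+.01,np.array(hi)-.01),bounds=(lo,hi))
    else: s=least_squares(f,q0)
    return s.x,s.cost
if __name__=="__main__":
    q0=D[-1][0]
    for az in(-.22,-.3):
      for tilt in(0,20,30,36,40,43):
        for roll in(0,.056):
          r=tool(np.radians(tilt),az,roll)
          q,c=ik(np.array([.6065,-.237,.060]),r,q0);print(az,tilt,roll,np.round(q,3),round(c,6),np.round(r.as_matrix()[:,1],3))
E
python3 ik.py
```

```text
-0.22 0 0 [-0.554  0.532  1.515  0.     1.094 -1.906] 0.0 [0.218 0.976 0.   ]
-0.22 0 0.056 [-0.581  0.538  1.507  0.058  1.117 -1.958] 0.0 [0.218 0.974 0.056]
-0.22 20 0 [-0.621  0.365  1.812  0.221  0.654 -2.128] 0.0 [0.218 0.976 0.   ]
-0.22 20 0.056 [-0.65   0.371  1.803  0.303  0.691 -2.199] 0.0 [0.218 0.974 0.056]
-0.22 30 0 [-0.662  0.319  1.942  0.512  0.452 -2.429] 0.0 [0.218 0.976 0.   ]
-0.22 30 0.056 [-0.691  0.326  1.933  0.595  0.503 -2.499] 0.0 [0.218 0.974 0.056]
-0.22 36 0 [-0.689  0.308  2.011  0.845  0.363 -2.772] 0.0 [0.218 0.976 0.   ]
-0.22 36 0.056 [-0.717  0.315  2.003  0.896  0.422 -2.808] 0.0 [0.218 0.974 0.056]
-0.22 40 0 [-0.707  0.31   2.054  1.154  0.335 -3.089] 0.0 [ 0.218  0.976 -0.   ]
-0.22 40 0.056 [-0.734  0.316  2.046  1.158  0.396 -3.077] 0.0 [0.218 0.974 0.056]
-0.22 43 0 [-0.721  0.316  2.083  1.406  0.338 -3.348] 0.0 [0.218 0.976 0.   ]
-0.22 43 0.056 [-0.748  0.322  2.075  1.37   0.397 -3.296] 0.0 [0.218 0.974 0.056]
-0.3 0 0 [-0.554  0.532  1.515  0.     1.094 -1.826] 0.0 [0.296 0.955 0.   ]
-0.3 0 0.056 [-0.581  0.536  1.511  0.06   1.111 -1.88 ] 0.0 [0.295 0.954 0.056]
-0.3 20 0 [-0.606  0.362  1.815  0.174  0.638 -2.   ] 0.0 [ 0.296  0.955 -0.   ]
-0.3 20 0.056 [-0.636  0.366  1.81   0.266  0.667 -2.082] 0.0 [0.295 0.954 0.056]
-0.3 30 0 [-0.638  0.315  1.946  0.424  0.414 -2.259] 0.0 [0.296 0.955 0.   ]
-0.3 30 0.056 [-0.668  0.319  1.942  0.534  0.458 -2.356] 0.0 [0.295 0.954 0.056]
-0.3 36 0 [-0.658  0.304  2.017  0.762  0.303 -2.604] 0.0 [ 0.296  0.955 -0.   ]
-0.3 36 0.056 [-0.688  0.308  2.013  0.851  0.359 -2.68 ] 0.0 [0.295 0.954 0.056]
-0.3 40 0 [-0.672  0.305  2.06   1.133  0.261 -2.982] 0.0 [ 0.296  0.955 -0.   ]
-0.3 40 0.056 [-0.702  0.309  2.056  1.162  0.322 -2.996] 0.0 [0.295 0.954 0.056]
-0.3 43 0 [-0.683  0.311  2.09   1.465  0.259 -3.32 ] 0.0 [0.296 0.955 0.   ]
-0.3 43 0.056 [-0.712  0.314  2.086  1.429  0.319 -3.268] 0.0 [0.295 0.954 0.056]
```

Run:
```python
from ik import *
a=-.22;X=np.array([np.cos(a),np.sin(a)]);Y=np.array([-X[1],X[0]])
c=np.array([.620,-.240])
q0=D[-1][0]
for dx in(-.03,0,.03):
  for dy in(-.03,0,.02,.03,.04):
    p=np.r_[c+(dx-.0138)*X+dy*Y,.060]
    q,_=ik(p,tool(np.radians(43.3),-.22,.056),q0);q2,_=ik(p,tool(np.radians(43.3),-.3,.056),q0);print(dx,dy,np.round(q[3:],3),np.round(q2[3:],3))
```

```text
-0.03 -0.03 [ 1.377  0.461 -3.384] [ 1.447  0.385 -3.365]
-0.03 0 [ 1.423  0.419 -3.384] [ 1.5    0.342 -3.37 ]
-0.03 0.02 [ 1.456  0.39  -3.383] [ 1.538  0.312 -3.375]
-0.03 0.03 [ 1.473  0.375 -3.383] [ 1.559  0.297 -3.378]
-0.03 0.04 [ 1.49   0.36  -3.383] [ 1.58   0.282 -3.381]
0 -0.03 [ 1.35   0.439 -3.32 ] [ 1.41   0.362 -3.294]
0 0 [ 1.392  0.398 -3.318] [ 1.456  0.32  -3.295]
0 0.02 [ 1.42   0.37  -3.315] [ 1.489  0.291 -3.296]
0 0.03 [ 1.434  0.355 -3.314] [ 1.505  0.276 -3.297]
0 0.04 [ 1.449  0.341 -3.312] [ 1.523  0.262 -3.297]
0.03 -0.03 [ 1.312  0.42  -3.249] [ 1.358  0.343 -3.212]
0.03 0 [ 1.347  0.38  -3.243] [ 1.395  0.302 -3.206]
0.03 0.02 [ 1.37   0.353 -3.237] [ 1.419  0.274 -3.201]
0.03 0.03 [ 1.381  0.339 -3.233] [ 1.431  0.26  -3.198]
0.03 0.04 [ 1.392  0.325 -3.23 ] [ 1.443  0.246 -3.195]
```

Emit:
drive_tool([
  [[0, -0.003, -0.012], 0],
  [[0, -0.003, -0.008], 0],
])

```text
time_s: 14.0
eef_pos: [0.6121, -0.2294, 0.0798]
eef_rot: [0.361, 0.109, 0.926, -0.015]
wrist_force: [0.3, -0.8, -1.5]
opening: 0.701
```

```bash
python3 -c "
from h import *
st();shot('scene','s9.png',(120,120,270,250),5);shot('wrist','w9.png')"
```

```text
t 14.0 p [ 0.6121 -0.2294  0.0798] q [-0.723  0.276  2.064  1.212  0.395 -3.118] F [ 0.3 -0.8 -1.5] op 0.701
tilt 42.3 lean az -0.158 jaw y [0.212 0.976 0.051] jaw az 1.356 x az 2.881
```

View pics/s9.png

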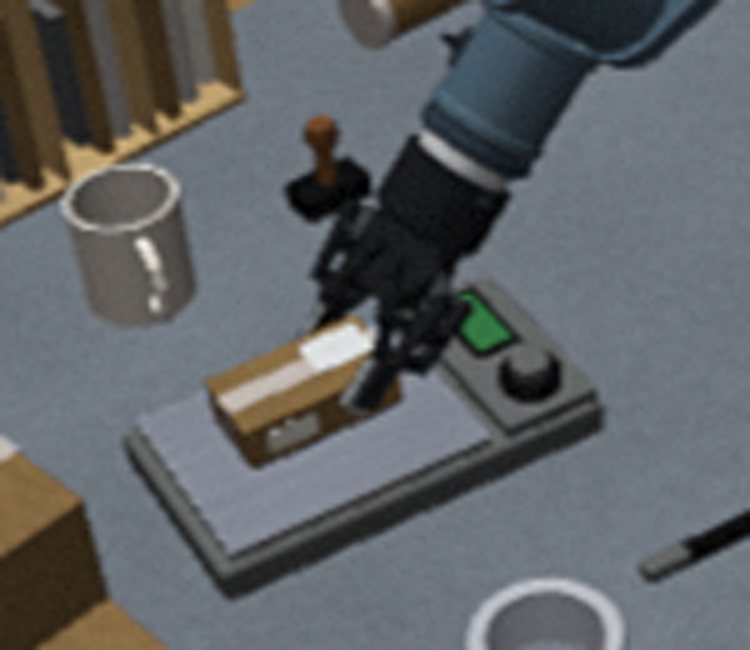

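Emit:
drive_tool([
  [[-0.005, -0.006, -0.008], 0],
  [[-0.004, -0.005, -0.006], 0],
])

```text
time_s: 14.3
eef_pos: [0.6069, -0.2415, 0.074]
eef_rot: [0.355, 0.11, 0.928, -0.015]
wrist_force: [-1.0, -0.4, -1.0]
opening: 0.694
```

```bash
python3 -c "
from h import *
st()"
```

```text
t 14.3 p [ 0.6069 -0.2415  0.074 ] q [-0.747  0.29   2.056  1.192  0.407 -3.118] F [-1.  -0.4 -1. ] op 0.694
tilt 41.7 lean az -0.16 jaw y [0.216 0.975 0.051] jaw az 1.353 x az 2.879
```

Emit:
drive_tool([
  [[-0.002, 0.001, -0.007], 0],
  [[-0.002, 0.001, -0.006], 0],
])

```text
time_s: 14.5
eef_pos: [0.605, -0.2412, 0.0665]
eef_rot: [0.35, 0.113, 0.93, -0.015]
wrist_force: [-0.6, -0.2, -1.1]
opening: 0.698
```

```bash
python3 -c "
from h import *
st();shot('scene','s10.png',(120,120,270,250),5);shot('wrist','w10.png')"
```

```text
t 14.5 p [ 0.605  -0.2412  0.0665] q [-0.745  0.303  2.056  1.193  0.398 -3.118] F [-0.6 -0.2 -1.1] op 0.698
tilt 41.1 lean az -0.164 jaw y [0.22  0.974 0.051] jaw az 1.349 x az 2.875
```

View pics/s10.png

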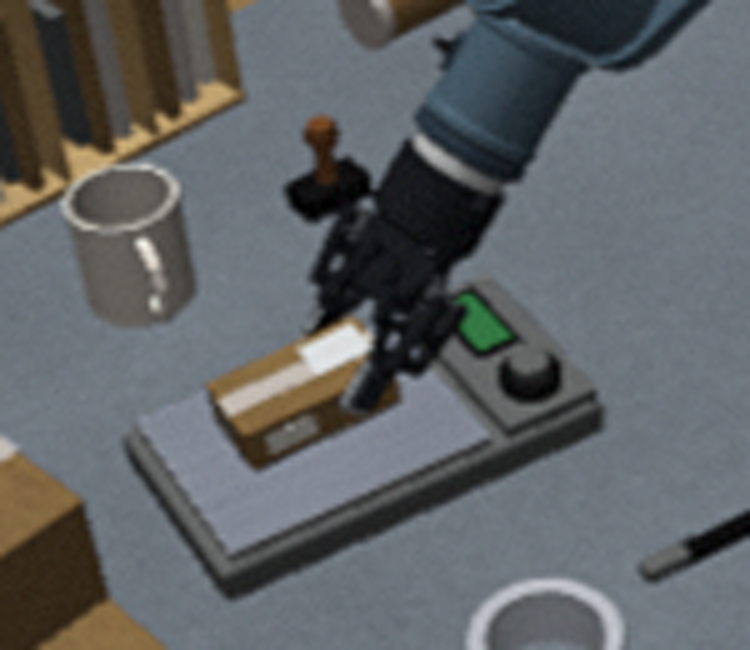

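View pics/w10.png

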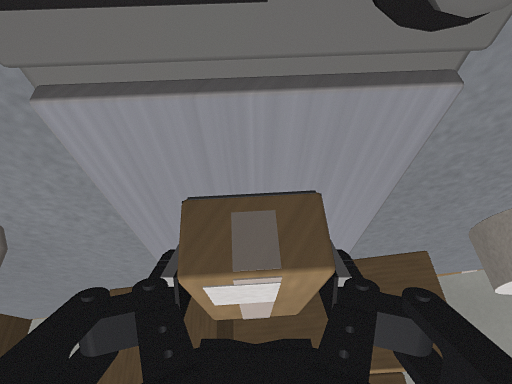

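Emit:
drive_tool([
  [[-0.001, 0.001, -0.004], 0],
  [[-0.001, 0.001, -0.004], 0],
])

```text
time_s: 14.8
eef_pos: [0.6043, -0.2382, 0.0609]
eef_rot: [0.347, 0.113, 0.931, -0.014]
wrist_force: [0.7, -1.0, -1.2]
opening: 0.7
```

```bash
python3 -c "
from h import *
st()"
```

```text
t 14.8 p [ 0.6043 -0.2382  0.0609] q [-0.739  0.311  2.056  1.196  0.391 -3.117] F [ 0.7 -1.  -1.2] op 0.7
tilt 40.7 lean az -0.163 jaw y [0.221 0.974 0.052] jaw az 1.347 x az 2.874
```

Emit:
drive_tool([
  [[0, 0, -0.003], 0],
  [[0, 0, -0.003], 0],
])

```text
time_s: 15.0
eef_pos: [0.6054, -0.2376, 0.0568]
eef_rot: [0.345, 0.114, 0.932, -0.014]
wrist_force: [-4.0, -0.2, 5.3]
opening: 0.701
```

Emit:
drive_tool([
  [[0, 0, -0.003], 0],
])

```text
time_s: 15.1
eef_pos: [0.6066, -0.238, 0.0557]
eef_rot: [0.345, 0.114, 0.932, -0.014]
wrist_force: [-4.6, 0.4, 5.9]
opening: 0.698
```

```bash
python3 -c "
from h import *
st();shot('scene','s11.png',(120,120,270,250),5)"
```

```text
t 15.1 p [ 0.6066 -0.238   0.0557] q [-0.733  0.327  2.048  1.2    0.385 -3.117] F [-4.6  0.4  5.9] op 0.698
tilt 40.4 lean az -0.163 jaw y [0.223 0.973 0.052] jaw az 1.346 x az 2.872
```

View pics/s11.png

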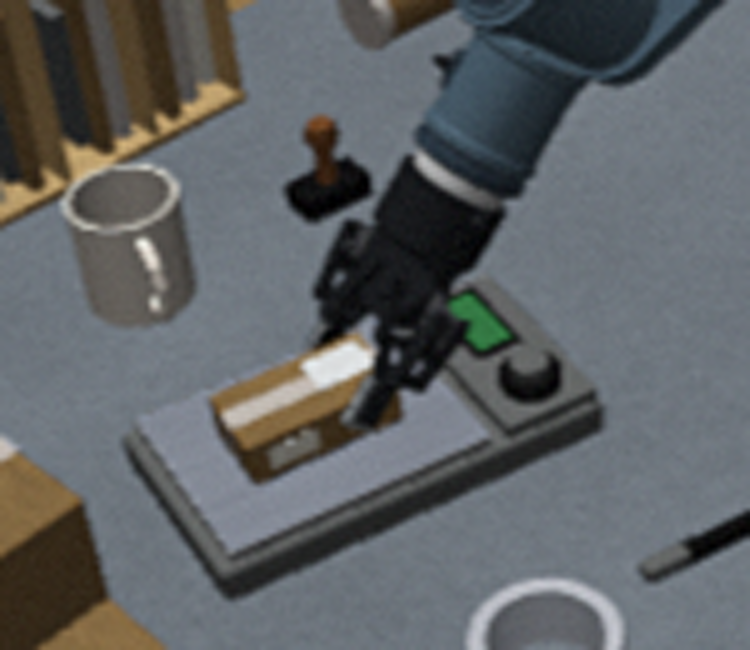

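Emit:
drive_tool([
  [[-0.001, 0, -0.003], 0],
])

```text
time_s: 15.25
eef_pos: [0.6072, -0.2384, 0.0551]
eef_rot: [0.345, 0.115, 0.932, -0.014]
wrist_force: [-4.8, 2.3, 9.0]
opening: 0.699
```

Emit:
drive_tool([
  [[-0.001, 0, -0.003], 0],
])

```text
time_s: 15.35
eef_pos: [0.6077, -0.2389, 0.0545]
eef_rot: [0.344, 0.115, 0.932, -0.015]
wrist_force: [-4.9, 1.7, 6.9]
opening: 0.698
```

```bash
python3 -c "
from h import *
st();shot('scene','s12.png',(120,120,270,250),5);shot('wrist','w12.png')"
```

```text
t 15.35 p [ 0.6077 -0.2389  0.0545] q [-0.733  0.332  2.044  1.2    0.383 -3.118] F [-4.9  1.7  6.9] op 0.698
tilt 40.3 lean az -0.165 jaw y [0.224 0.973 0.052] jaw az 1.345 x az 2.872
```

View pics/s12.png

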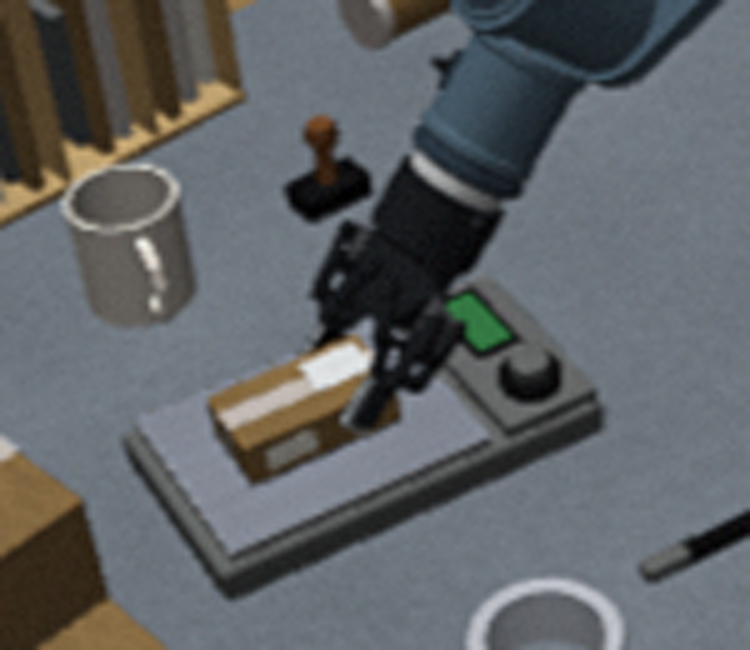

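View pics/w12.png

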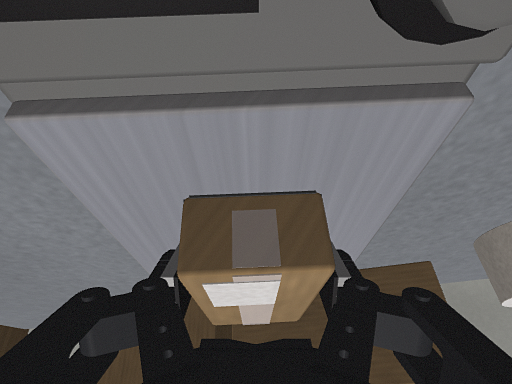

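Emit:
drive_tool([
  [[-0.003, 0, -0.004], 0],
])

```text
time_s: 15.55
eef_pos: [0.6075, -0.2393, 0.0544]
eef_rot: [0.344, 0.114, 0.932, -0.015]
wrist_force: [3.5, 2.4, 6.4]
opening: 0.693
```

Emit:
drive_tool([
  [[-0.003, 0, -0.004], 0],
])

```text
time_s: 15.65
eef_pos: [0.6073, -0.2394, 0.0545]
eef_rot: [0.344, 0.114, 0.932, -0.014]
wrist_force: [2.4, 3.4, 5.6]
opening: 0.695
```

Run:
```python
from h import *
st();c=shot('wrist','w13.png');np.set_printoptions(precision=4,suppress=True)
for p in((187,197),(322,192)): print([onz(c,*p,z) for z in (.042,.047)])
for p in((8,115),(473,97)): print(onz(c,*p,.042))
```

```text
t 15.65 p [ 0.6073 -0.2394  0.0545] q [-0.734  0.332  2.044  1.198  0.385 -3.118] F [2.4 3.4 5.6] op 0.695
tilt 40.3 lean az -0.163 jaw y [0.222 0.974 0.052] jaw az 1.346 x az 2.874
[array([ 0.5677, -0.2626,  0.042 ]), array([ 0.5606, -0.2591,  0.047 ])]
[array([ 0.5823, -0.2022,  0.042 ]), array([ 0.5742, -0.2028,  0.047 ])]
[ 0.5082 -0.2956  0.042 ]
[ 0.5402 -0.1525  0.042 ]
```

View pics/w13.png

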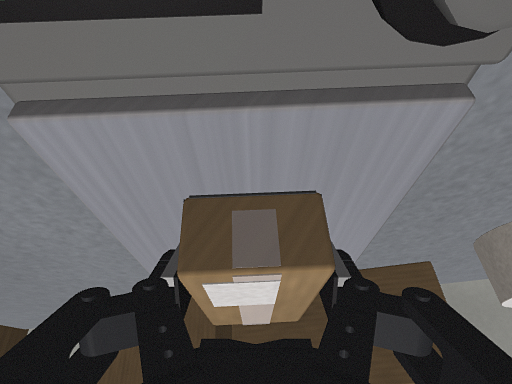

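Emit:
drive_tool([
  [[0, 0, 0], 0],
  [[0, 0, 0], 0],
  [[0, 0, 0], 0],
], gripper=1.0)

```text
time_s: 16.0
eef_pos: [0.6084, -0.24, 0.0555]
eef_rot: [0.345, 0.114, 0.932, -0.015]
wrist_force: [-0.6, 0.8, -0.6]
opening: 0.997
```

Run:
```python
from h import *
st();c=shot('wrist','w14.png');shot('scene','s14.png',(120,120,270,250),5)
```

```text
t 16.0 p [ 0.6084 -0.24    0.0555] q [-0.734  0.331  2.042  1.198  0.384 -3.118] F [-0.6  0.8 -0.6] op 0.997
tilt 40.4 lean az -0.165 jaw y [0.222 0.974 0.05 ] jaw az 1.347 x az 2.875
```

View pics/w14.png

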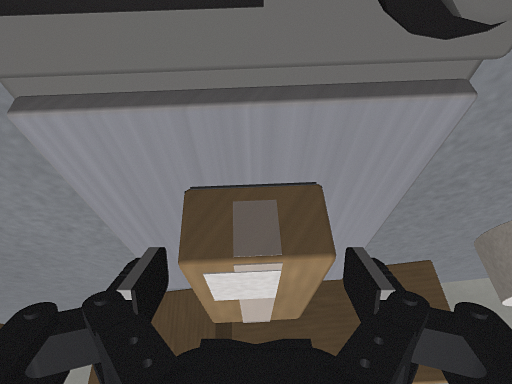

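View pics/s14.png

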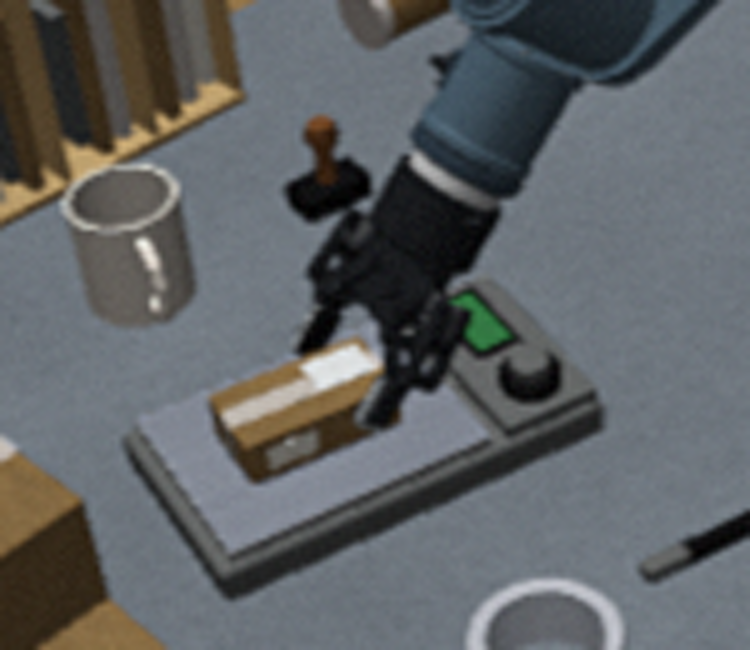

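Run:
```python
from h import *
np.set_printoptions(precision=4,suppress=True)
c=camera("wrist");S=camera("scene")
b=[onz(c,*p,.042)[:2] for p in((186,190),(322,184))];t=[onz(c,*p,.078)[:2] for p in((180,262),(334,258),(213,321),(306,318))]
pl=[onz(c,*p,.042)[:2] for p in((10,112),(474,93))]
print(b,t,pl)
s=lambda u,v:((u+.5)/5-.5+120,(v+.5)/5-.5+120)
print("scene bot far +Y",onz(S,*s(256,482),.042),"top",[onz(S,*s(*p),.078)[:2] for p in((210,400),(246,446),(400,377))])
print("plat",[onz(S,*s(*p),.042)[:2] for p in((137,422),(228,555),(491,440))])
```

```text
[array([ 0.5643, -0.2617]), array([ 0.5776, -0.2024])] [array([ 0.558 , -0.2584]), array([ 0.5741, -0.2039]), array([ 0.6653, -0.2841]), array([ 0.6864, -0.2238])] [array([ 0.5087, -0.2954]), array([ 0.5401, -0.1527])]
scene bot far +Y [ 0.6783 -0.2273  0.042 ] top [array([ 0.6711, -0.2765]), array([ 0.6817, -0.2251]), array([ 0.572 , -0.2038])]
plat [array([ 0.6976, -0.33  ]), array([ 0.7304, -0.1885]), array([ 0.5477, -0.1459])]
```

Emit:
drive_tool([
  [[-0.013, 0.003, 0.016], 0],
  [[-0.019, 0.004, 0.024], 0],
  [[-0.025, 0.006, 0.03], 0],
  [[-0.02, 0.004, 0.03], 0],
  [[-0.02, 0.004, 0.03], 0],
])

```text
time_s: 16.7
eef_pos: [0.506, -0.2159, 0.1818]
eef_rot: [0.339, 0.115, 0.933, -0.012]
wrist_force: [1.0, 0.1, 0.4]
opening: 1.0
```

Run:
```python
from h import *
st();c=shot('wrist','w15.png');shot('scene','s15.png',(120,120,270,250),5);shot('top','t15.png',(250,120,370,250),5)
```

```text
t 16.7 p [ 0.506  -0.2159  0.1818] q [-0.881 -0.179  2.239  0.751  0.669 -2.711] F [1.  0.1 0.4] op 1.0
tilt 39.7 lean az -0.157 jaw y [0.223 0.973 0.056] jaw az 1.346 x az 2.87
```

View pics/t15.png

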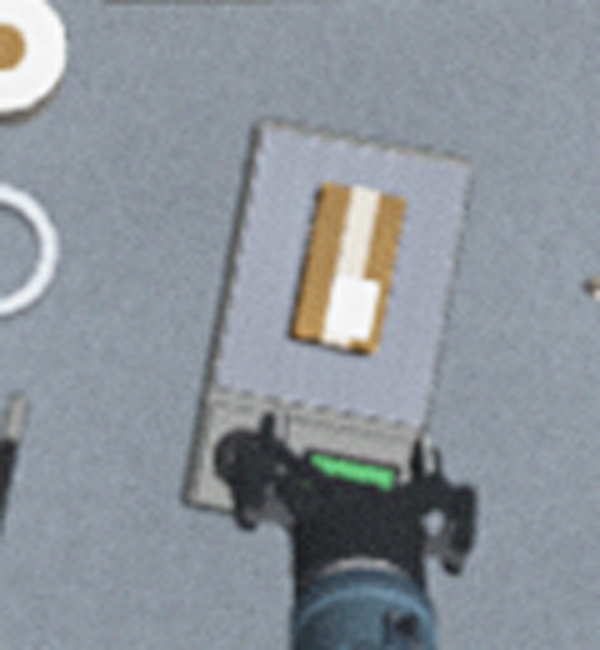

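View pics/w15.png

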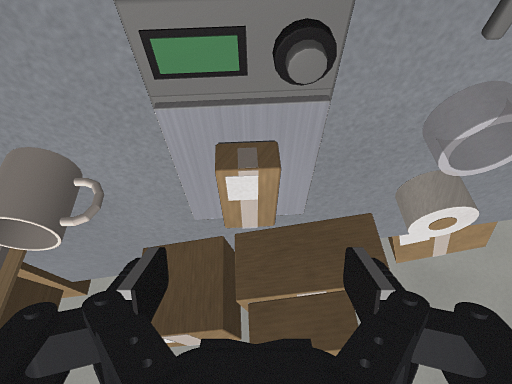

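View pics/s15.png

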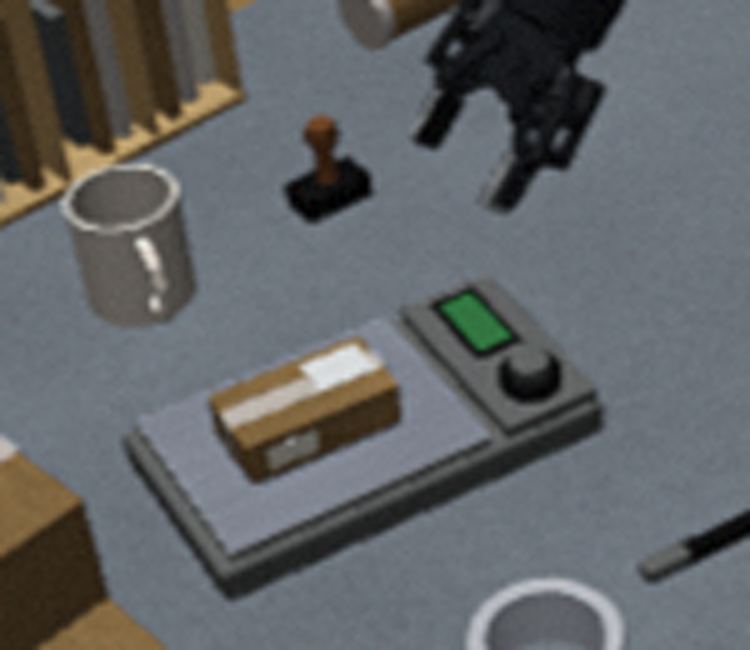

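Run:
```python
from h import *
np.set_printoptions(precision=4,suppress=True)
T=camera("top");S=camera("scene");W=camera("wrist")
t=lambda u,v:((u+.5)/5-.5+250,(v+.5)/5-.5+120)
im=cv2.cvtColor(T["frame"],cv2.COLOR_RGB2HSV).astype(int)
m=np.zeros(im.shape[:2],np.uint8);sub=((im[...,0]>8)&(im[...,0]<25)&(im[...,1]>60)).astype(np.uint8);sub[:, :300]=0;sub[:,335:]=0;sub[:150]=0;sub[195:]=0
ys,xs=np.nonzero(sub);h=cv2.minAreaRect(np.stack([xs,ys],1).astype(np.float32));print(h)
bx=np.array([onz(T,*p,.078)[:2] for p in cv2.boxPoints(h)]);print("carton rect centre",bx.mean(0),"sides",np.linalg.norm(bx[1]-bx[0]),np.linalg.norm(bx[2]-bx[1]),bx)
print("hand",np.mean([onz(T,*t(*p),.078)[:2] for p in((323,184),(406,197),(376,353),(291,338))],0))
pl=np.array([onz(T,*t(*p),.042)[:2] for p in((260,124),(472,162),(428,428),(213,390))]);print(pl,pl.mean(0))
w=[(154,106),(330,99)]
print("W plat near",[onz(W,*p,.042)[:2] for p in w],"far",[onz(W,*p,.042)[:2] for p in((191,219),(306,213))])
print("W carton near bot",[onz(W,*p,.042)[:2] for p in((216,146),(279,142))],"top",[onz(W,*p,.078)[:2] for p in((216,168),(281,164),(223,228),(276,226))])
print("button W",onz(W,305,61,.062))
print("button",tri(T,(297.3,211.3),S,(120+528/5,120+365/5)))
```

```text
((319.13458251953125, 173.32691955566406), (17.65045166015625, 31.574697494506836), 11.309932708740234)
carton rect centre [ 0.619  -0.2403] sides 0.11024830735861352 0.06101254116355292 [[ 0.5719 -0.1981]
 [ 0.6793 -0.223 ]
 [ 0.666  -0.2825]
 [ 0.5588 -0.2573]]
hand [ 0.6194 -0.2412]
[[ 0.729  -0.1876]
 [ 0.6986 -0.3377]
 [ 0.5095 -0.2993]
 [ 0.5394 -0.1487]] [ 0.6191 -0.2433]
W plat near [array([ 0.508 , -0.2957]), array([ 0.5405, -0.1523])] far [array([ 0.6944, -0.3423]), array([ 0.7286, -0.1886])]
W carton near bot [array([ 0.5678, -0.2626]), array([ 0.5796, -0.2023])] top [array([ 0.5578, -0.2586]), array([ 0.5691, -0.2024]), array([ 0.6679, -0.288 ]), array([ 0.6838, -0.2264])]
button W [ 0.4864 -0.1716  0.062 ]
button (array([ 0.4912, -0.1646,  0.0581]), np.float64(0.0035050151986276788))
```

Run:
```python
from ik import *
q0=[-.88,-.18,2.24,.4,.67,-2.5]
for az in(-.22,-.5,-.76,-.9):
  for z in(.18,.09,.055):
    q,c=ik(np.array([.4946,-.1738,z]),tool(np.radians(39.7),az,.056),q0);print(az,z,np.round(q,3),c<1e-6)
```

```text
-0.22 0.18 [-0.823 -0.265  2.31   0.72   0.648 -2.641] True
-0.22 0.09 [-0.823 -0.023  2.354  1.083  0.467 -3.066] True
-0.22 0.055 [-0.823  0.091  2.355  1.308  0.425 -3.314] True
-0.5 0.18 [-0.653 -0.278  2.32   0.336  0.438 -1.96 ] True
-0.5 0.09 [-0.653 -0.034  2.364  0.835  0.19  -2.48 ] True
-0.5 0.055 [-0.653  0.082  2.366  1.49   0.141 -3.143] True
-0.76 0.18 [-0.482 -0.22   2.277 -0.334  0.422 -1.014] True
-0.76 0.09 [-0.482  0.012  2.319 -0.82   0.184 -0.509] True
-0.76 0.055 [-0.482  0.121  2.32  -1.446  0.136  0.124] True
-0.9 0.18 [-0.399 -0.169  2.236 -0.594  0.501 -0.608] True
-0.9 0.09 [-0.399  0.053  2.276 -1.04   0.317 -0.125] True
-0.9 0.055 [-0.399  0.156  2.277  1.786 -0.279 -2.937] True
```

Run:
```python
from ik import *
q0=[-.88,-.18,2.24,.4,.67,-2.5]
for az in(-.3,-.4,-.45,-.5,-.55):
 for tilt in(36,39):
  for z in(.1,.075,.06):
    q,c=ik(np.array([.4955,-.172,z]),tool(np.radians(tilt),az,.056),q0);print(az,tilt,z,np.round(q[3:],3),c<1e-6)
```

```text
-0.3 36 0.1 [ 0.782  0.435 -2.649] True
-0.3 36 0.075 [ 0.918  0.383 -2.798] True
-0.3 36 0.06 [ 1.018  0.356 -2.906] True
-0.3 39 0.1 [ 0.958  0.406 -2.834] True
-0.3 39 0.075 [ 1.135  0.364 -3.024] True
-0.3 39 0.06 [ 1.259  0.346 -3.156] True
-0.4 36 0.1 [ 0.666  0.357 -2.418] True
-0.4 36 0.075 [ 0.824  0.298 -2.585] True
-0.4 36 0.06 [ 0.951  0.268 -2.717] True
-0.4 39 0.1 [ 0.866  0.311 -2.623] True
-0.4 39 0.075 [ 1.1    0.264 -2.867] True
-0.4 39 0.06 [ 1.277  0.246 -3.05 ] True
-0.45 36 0.1 [ 0.577  0.322 -2.271] True
-0.45 36 0.075 [ 0.739  0.259 -2.44 ] True
-0.45 36 0.06 [ 0.878  0.226 -2.583] True
-0.45 39 0.1 [ 0.779  0.265 -2.476] True
-0.45 39 0.075 [ 1.047  0.214 -2.752] True
-0.45 39 0.06 [ 1.268  0.194 -2.977] True
-0.5 36 0.1 [ 0.46   0.291 -2.096] True
-0.5 36 0.075 [ 0.613  0.223 -2.254] True
-0.5 36 0.06 [ 0.758  0.186 -2.402] True
-0.5 39 0.1 [ 0.646  0.225 -2.284] True
-0.5 39 0.075 [ 0.945  0.166 -2.588] True
-0.5 39 0.06 [ 1.227  0.143 -2.873] True
-0.55 36 0.1 [ 0.313  0.268 -1.891] True
-0.55 36 0.075 [ 0.435  0.195 -2.016] True
-0.55 36 0.06 [ 0.564  0.153 -2.147] True
-0.55 39 0.1 [ 0.45   0.192 -2.028] True
-0.55 39 0.075 [ 0.74   0.123 -2.321] True
-0.55 39 0.06 [ 1.104  0.093 -2.687] True
```

Run:
```python
from h import *
np.set_printoptions(precision=4,suppress=True)
T=camera("top");S=camera("scene");W=shot('wrist','wb.png',(230,0,380,110),5)
t=(298.4,211.6);s=(225.6,192);w=(306,61)
print(tri(T,t,S,s),tri(W,w,T,t),tri(W,w,S,s))
```

```text
(array([ 0.4895, -0.1676,  0.0597]), np.float64(0.0018184322373377242)) (array([ 0.4894, -0.1685,  0.0552]), np.float64(0.002068916585640392)) (array([ 0.4884, -0.1699,  0.0576]), np.float64(0.0005753344321415325))
```

View pics/wb.png

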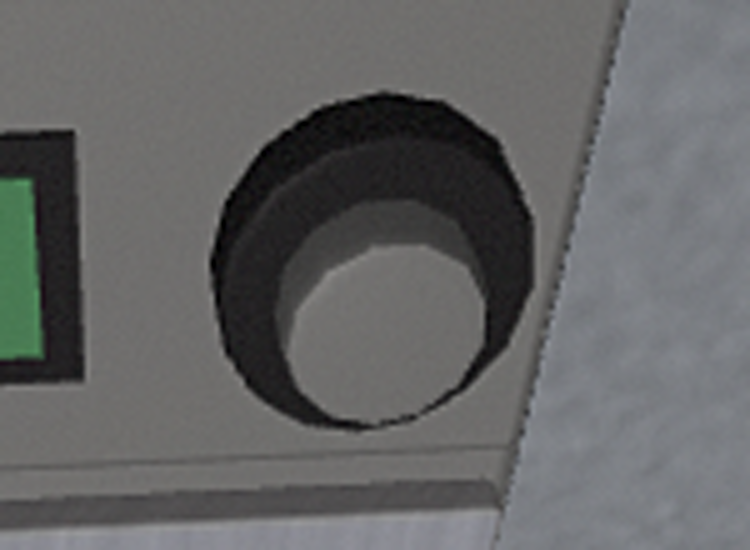

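Run:
```python
from h import *
np.set_printoptions(precision=4,suppress=True)
T=camera("top");S=shot('scene','sb.png',(205,170,255,215),12);W=camera('wrist')
t=(298.4,211.6);s=(225.6,192);w=(307.3,66.6)
print(tri(W,w,T,t),tri(W,w,S,s));st()
```

```text
(array([ 0.4893, -0.1682,  0.062 ]), np.float64(0.0032261482928480057)) (array([ 0.4906, -0.1689,  0.0601]), np.float64(0.0016883443435833554))
t 17.3 p [ 0.5072 -0.216   0.1803] q [-0.879 -0.172  2.237  0.755  0.666 -2.715] F [ 0.1  0.1 -0.5] op 1.003
tilt 39.7 lean az -0.155 jaw y [0.222 0.973 0.058] jaw az 1.346 x az 2.87
```

View pics/sb.png

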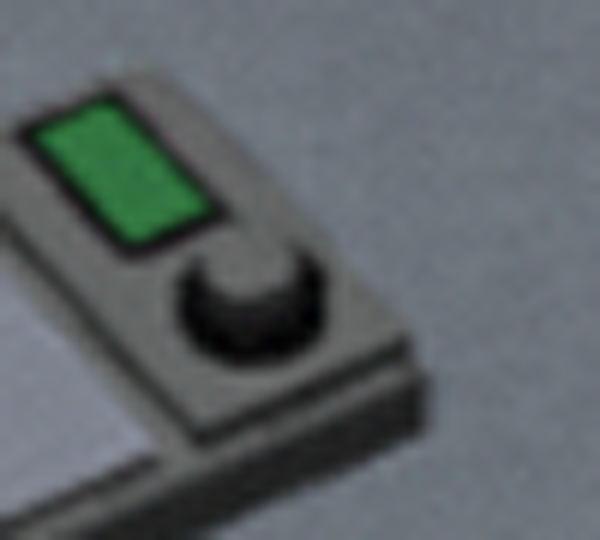

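Emit:
drive_tool([
  [[-0.002, 0.012, -0.01], -0.06],
  [[-0.002, 0.012, -0.015], -0.06],
  [[-0.002, 0.012, -0.015], -0.055],
  [[-0.002, 0.011, -0.015], 0],
  [[0, 0, -0.01], 0],
], gripper=0.0)

```text
time_s: 17.8
eef_pos: [0.4995, -0.1687, 0.1134]
eef_rot: [0.337, 0.2, 0.919, -0.042]
wrist_force: [-1.2, -0.2, 0.5]
opening: 0.147
```

```bash
python3 -c "
from h import *
st();shot('wrist','w16.png');shot('scene','s16.png',(150,120,270,220),6)"
```

```text
t 17.8 p [ 0.4995 -0.1687  0.1134] q [-0.69  -0.101  2.354  0.79   0.315 -2.521] F [-1.2 -0.2  0.5] op 0.147
tilt 39.7 lean az -0.339 jaw y [0.396 0.917 0.057] jaw az 1.163 x az 2.687
```

View pics/w16.png

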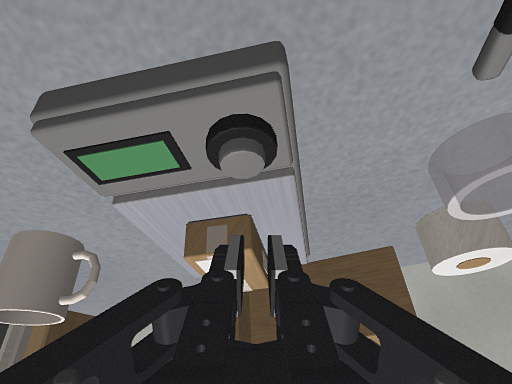

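View pics/s16.png

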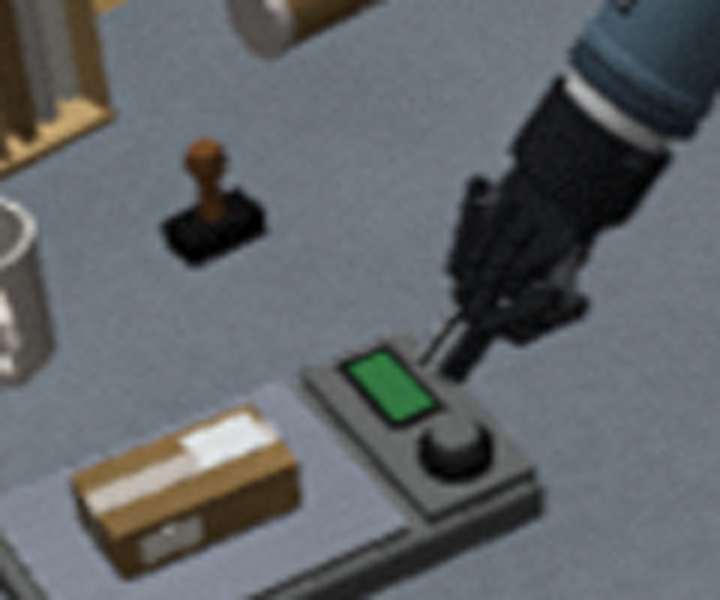

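Emit:
drive_tool([
  [[0, 0, -0.015], 0],
  [[-0.001, 0, -0.015], 0],
  [[-0.001, 0, -0.005], 0],
])

```text
time_s: 18.2
eef_pos: [0.4995, -0.1714, 0.0796]
eef_rot: [0.338, 0.2, 0.918, -0.043]
wrist_force: [1.3, -0.2, 0.2]
opening: 0.003
```

```bash
python3 -c "
from h import *
st();shot('wrist','w17.png');shot('scene','s17.png',(180,140,260,210),8)"
```

```text
t 18.2 p [ 0.4995 -0.1714  0.0796] q [-0.697  0.005  2.361  1.122  0.25  -2.87 ] F [ 1.3 -0.2  0.2] op 0.003
tilt 39.9 lean az -0.341 jaw y [0.397 0.916 0.057] jaw az 1.162 x az 2.686
```

View pics/w17.png

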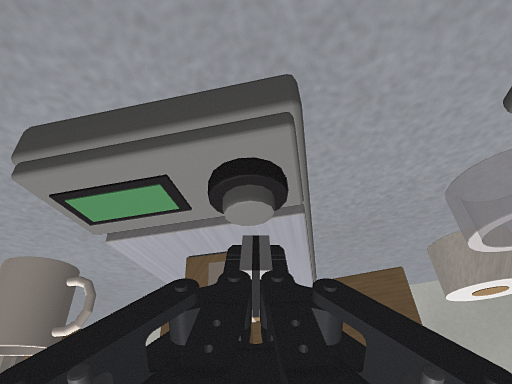

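View pics/s17.png

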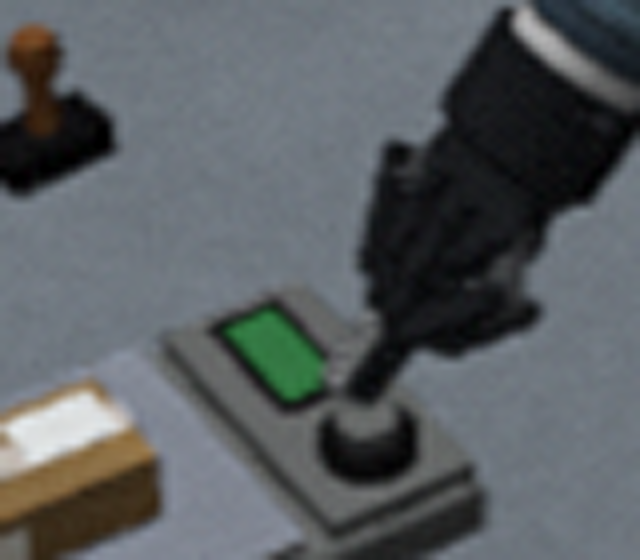

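Emit:
drive_tool([
  [[-0.001, 0, -0.006], 0],
  [[-0.001, 0, -0.004], 0],
])

```text
time_s: 18.5
eef_pos: [0.499, -0.1729, 0.0718]
eef_rot: [0.34, 0.2, 0.918, -0.043]
wrist_force: [-0.4, -1.0, 0.2]
opening: -0.001
```

Emit:
drive_tool([
  [[-0.001, 0, -0.004], 0],
])

```text
time_s: 18.6
eef_pos: [0.4988, -0.1736, 0.0688]
eef_rot: [0.341, 0.2, 0.918, -0.044]
wrist_force: [0.4, 0.6, 2.2]
opening: 0.0
```

```bash
python3 -c "
from h import *
st();shot('wrist','w18.png',(180,130,340,300),4);shot('scene','s18.png',(180,140,260,210),8)"
```

```text
t 18.6 p [ 0.4988 -0.1736  0.0688] q [-0.704  0.041  2.364  1.291  0.24  -3.048] F [0.4 0.6 2.2] op 0.0
tilt 40.2 lean az -0.342 jaw y [0.397 0.916 0.056] jaw az 1.162 x az 2.685
```

View pics/w18.png

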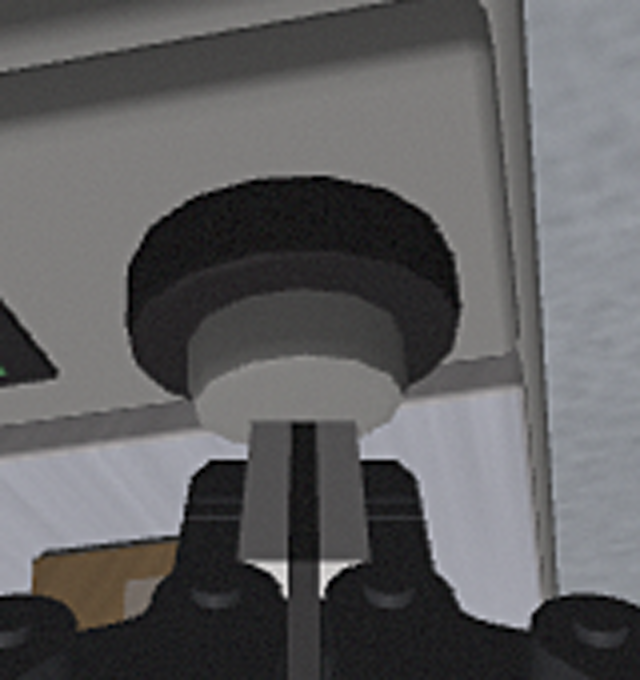

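Emit:
drive_tool([
  [[-0.004, 0.003, 0.004], 0],
  [[-0.001, 0.001, -0.005], 0],
  [[0, 0.001, -0.004], 0],
])

```text
time_s: 19.0
eef_pos: [0.4957, -0.1707, 0.0671]
eef_rot: [0.343, 0.2, 0.917, -0.045]
wrist_force: [-1.3, -0.0, 3.3]
opening: 0.001
```

Emit:
drive_tool([
  [[0, 0.001, -0.004], 0],
])

```text
time_s: 19.1
eef_pos: [0.4965, -0.1703, 0.0657]
eef_rot: [0.342, 0.201, 0.917, -0.045]
wrist_force: [-2.8, -0.8, 4.0]
opening: 0.001
```

Emit:
drive_tool([
  [[0, 0.001, -0.004], 0],
])

```text
time_s: 19.2
eef_pos: [0.4973, -0.1699, 0.0647]
eef_rot: [0.341, 0.201, 0.917, -0.046]
wrist_force: [-2.5, -1.2, 3.9]
opening: -0.001
```

```bash
python3 -c "
from h import *
st();shot('wrist','w19.png',(180,130,340,300),4)"
```

```text
t 19.2 p [ 0.4973 -0.1699  0.0647] q [-0.694  0.05   2.372  1.365  0.225 -3.115] F [-2.5 -1.2  3.9] op -0.001
tilt 40.3 lean az -0.349 jaw y [0.4   0.915 0.054] jaw az 1.158 x az 2.684
```

View pics/w19.png

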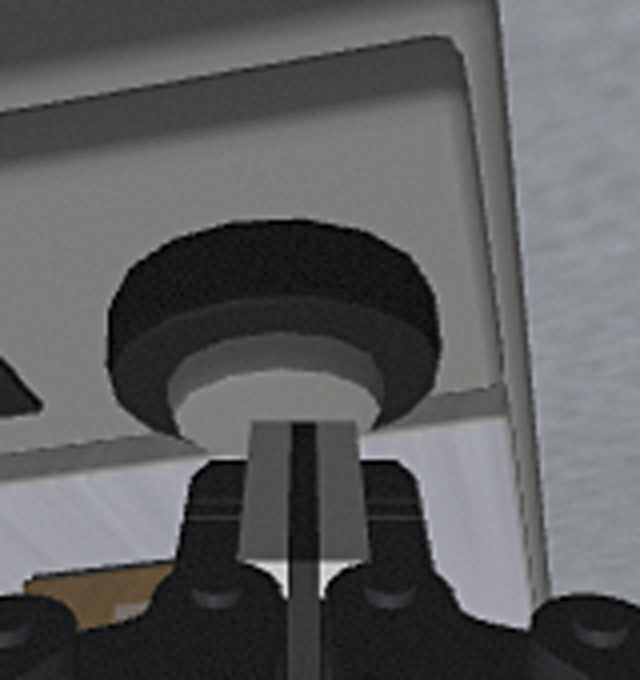

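Emit:
drive_tool([
  [[-0.001, 0, -0.008], -0.04],
])

```text
time_s: 19.35
eef_pos: [0.4982, -0.1708, 0.0618]
eef_rot: [0.34, 0.22, 0.913, -0.053]
wrist_force: [-25.7, 13.7, 53.5]
opening: -0.001
```

Emit:
drive_tool([
  [[-0.001, 0, -0.008], -0.04],
])

```text
time_s: 19.45
eef_pos: [0.5007, -0.1725, 0.0615]
eef_rot: [0.34, 0.239, 0.907, -0.06]
wrist_force: [-33.8, 16.1, 63.7]
opening: 0.002
```

```bash
python3 -c "
from h import *
st();shot('wrist','w20.png',(180,130,340,300),4)"
```

```text
t 19.45 p [ 0.5007 -0.1725  0.0615] q [-0.64   0.074  2.359  1.47   0.135 -3.115] F [-33.8  16.1  63.7] op 0.002
tilt 40.4 lean az -0.432 jaw y [0.475 0.878 0.054] jaw az 1.075 x az 2.6
```

View pics/w20.png

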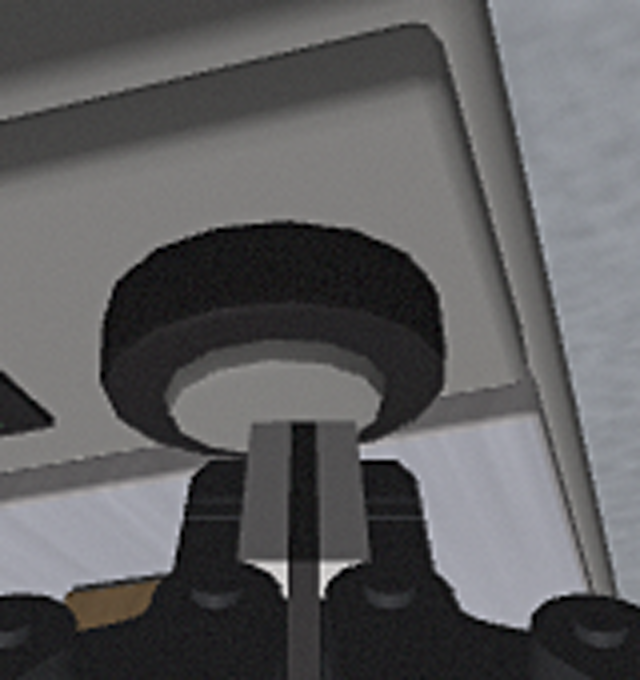

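Emit:
drive_tool([
  [[-0.002, 0, 0.006], 0],
  [[-0.003, 0, 0.015], 0],
  [[-0.01, 0.005, 0.03], 0],
  [[-0.02, 0.01, 0.04], 0],
  [[-0.02, 0.015, 0.04], 0],
  [[-0.02, 0.015, 0.03], 0],
  [[-0.02, 0.02, 0], 0],
  [[0, 0, 0], 0],
])

```text
time_s: 20.3
eef_pos: [0.427, -0.1109, 0.1924]
eef_rot: [0.348, 0.235, 0.906, -0.054]
wrist_force: [-0.6, 0.0, -0.5]
opening: -0.002
```

```bash
python3 -c "
from h import *
st();shot('wrist','w21.png');shot('scene','s21.png');shot('top','t21.png')"
```

```text
t 20.3 p [ 0.427  -0.1109  0.1924] q [-0.641 -0.644  2.51   0.279  0.589 -1.881] F [-0.6  0.  -0.5] op -0.002
tilt 41.2 lean az -0.407 jaw y [0.464 0.884 0.066] jaw az 1.088 x az 2.601
```

View pics/s21.png

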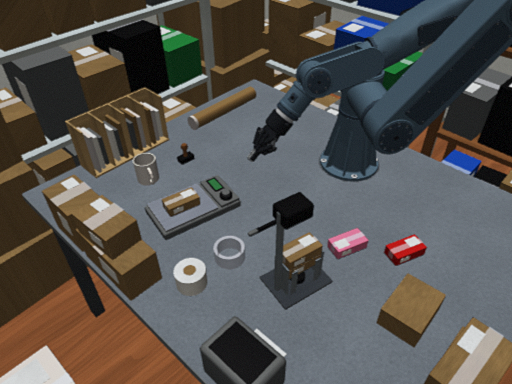

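View pics/t21.png

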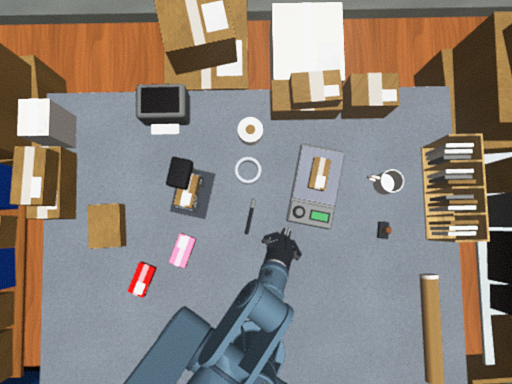

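View pics/w21.png

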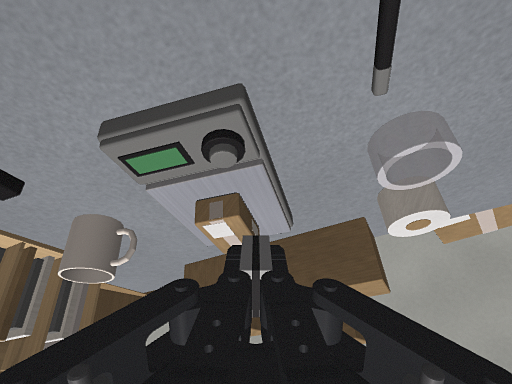

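Run:
```python
from h import *
np.set_printoptions(precision=4,suppress=True)
T=camera("top");h=cv2.cvtColor(T["frame"],cv2.COLOR_RGB2HSV).astype(int)
sub=((h[...,0]>8)&(h[...,0]<25)&(h[...,1]>60)).astype(np.uint8);sub[:, :300]=0;sub[:,335:]=0;sub[:150]=0;sub[195:]=0
ys,xs=np.nonzero(sub);r=cv2.minAreaRect(np.stack([xs,ys],1).astype(np.float32))
b=np.array([onz(T,*p,.078)[:2] for p in cv2.boxPoints(r)]);d=b[1]-b[0];print(b.mean(0),np.arctan2(d[1],d[0]))
a=cv2.imread("pics/top0.png");n=cv2.imread("pics/t21.png");dd=(cv2.absdiff(cv2.GaussianBlur(a,(3,3),0),cv2.GaussianBlur(n,(3,3),0)).max(2)>45).astype(np.uint8)
k,l,s,c=cv2.connectedComponentsWithStats(dd)
print([tuple(x) for x in s[1:] if x[4]>8])
```

```text
[ 0.6189 -0.2406] -0.22739875938797333
[(np.int32(307), np.int32(157), np.int32(24), np.int32(35), np.int32(550)), (np.int32(259), np.int32(228), np.int32(43), np.int32(59), np.int32(1357)), (np.int32(124), np.int32(278), np.int32(300), np.int32(106), np.int32(10457)), (np.int32(425), np.int32(322), np.int32(87), np.int32(62), np.int32(3550)), (np.int32(271), np.int32(325), np.int32(10), np.int32(13), np.int32(32)), (np.int32(234), np.int32(336), np.int32(23), np.int32(36), np.int32(407)), (np.int32(258), np.int32(338), np.int32(18), np.int32(30), np.int32(170)), (np.int32(503), np.int32(339), np.int32(9), np.int32(3), np.int32(20)), (np.int32(225), np.int32(342), np.int32(22), np.int32(38), np.int32(230)), (np.int32(272), np.int32(347), np.int32(6), np.int32(12), np.int32(22)), (np.int32(277), np.int32(352), np.int32(3), np.int32(9), np.int32(14)), (np.int32(274), np.int32(363), np.int32(6), np.int32(8), np.int32(29)), (np.int32(278), np.int32(369), np.int32(6), np.int32(10), np.int32(33)), (np.int32(253), np.int32(371), np.int32(6), np.int32(3), np.int32(12)), (np.int32(264), np.int32(375), np.int32(9), np.int32(9), np.int32(55)), (np.int32(250), np.int32(377), np.int32(5), np.int32(6), np.int32(21)), (np.int32(241), np.int32(378), np.int32(6), np.int32(6), np.int32(15))]
```

Only the carton and the arm itself differ from the first picture, so I'm handing in.

```bash
python3 -c "
from bench import hand_in
print(hand_in())"
```

```text
the job is handed in; nothing more can be done
None
```

I took only the top carton off the stack, laid it on the scale's platform and let go. I then pressed the button to its stop and moved the arm clear. I handed the job in at about 20 s.

- **Tilting the gripper:** the drive has no tilt command. I got the 40° lean by pushing the arm past its reach limit until the tool tipped.
- **Dispenser:** pictures taken after the lift show the next carton risen into place and the rest still in the dispenser.
- **Carton on the scale:** it lies flat. The last top view puts its centre about 3 mm from the platform centre measured earlier, and its long side within about 0.01 rad of the platform's. My other measurements of the centring disagreed: the wrist views gave an offset of up to about 9 mm along x, and the scene view about 5 mm.
- **Laying it down:** the last wrist joint reached its limit, so the carton came down pitched about 4° and rolled slightly. I pressed it level with about 9 N before letting go.
- **Button:** it reached its stop, but I overshot. The wrist force peaked at about 74 N, under the 120 N limit, and only the closed fingertips touched the button. I had no reading of the button's travel; the jump in force and the wrist picture are the evidence that it was fully down.
- **Other things on the counter:** comparing the first and last top views shows changes only at the carton and the arm. Whatever the arm hides in either picture could not be compared.

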